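# Knock sample cassettes out of the cooling block and load them on their sensing pins

## Task

The sample cassettes have stuck in the pockets of the blue cooling block: with the yellow-handled push rod, push every one of them right out through the hole behind its pocket, then lay each flat and square in a nest of its own on the grey loading station (any nest) so that it keeps that nest's red sensing pin pressed down. Once all of them are loaded, swing the green-tipped run lever all the way over. The push rod must end up lying lengthwise on its black mat, and the jar, dish and steel measuring plate are to be left alone.

Things in the scene. Friction and masses are not known exactly. Their poses are not given: they have to be found in the camera images.
- block: Blue cooling block, fixed. Origin on the table under its middle; x across, y along its 3 tunnel pockets. Block: x -103..103, y -45..53, top z 51 mm; its 6 mm thick base plate runs out as a flat apron over y -150..-45. Pockets 39 mm wide, z 6..43, open at y -45 level with the apron; 8 mm back wall at y 45..53 with a hole behind each, 22 wide x 24 mm high, middle z 23 mm.
- pocket0 (a point): Middle of pocket 0 (block x = -64, y = 0, z = 23 mm); a stuck cassette's middle is within 4 mm of it. Its access hole is 53 mm from here towards block +y: push from there towards -y. A hidden spring pad grips the cassette until it has moved about 40 mm; 4 to 12 N moves it. A 12 mm wide sight slot in the roof shows whether the pocket is filled.
- pocket1 (a point): Middle of pocket 1 (block x = 0, y = 0, z = 23 mm); a stuck cassette's middle is within 4 mm of it. Its access hole is 53 mm from here towards block +y: push from there towards -y. A hidden spring pad grips the cassette until it has moved about 40 mm; 4 to 12 N moves it. A 12 mm wide sight slot in the roof shows whether the pocket is filled.
- pocket2 (a point): Middle of pocket 2 (block x = 64, y = 0, z = 23 mm); a stuck cassette's middle is within 4 mm of it. Its access hole is 53 mm from here towards block +y: push from there towards -y. A hidden spring pad grips the cassette until it has moved about 40 mm; 4 to 12 N moves it. A 12 mm wide sight slot in the roof shows whether the pocket is filled.
- cassette0: Aluminium sample cassette with three orange bands, a bar 34 x 80 x 34 mm (long along its y), about 0.25 kg, loose; origin at its centre, 17 mm from each long face. May be absent.
- cassette1: Aluminium sample cassette with three orange bands, a bar 34 x 80 x 34 mm (long along its y), about 0.25 kg, loose; origin at its centre, 17 mm from each long face. May be absent.
- cassette2: Aluminium sample cassette with three orange bands, a bar 34 x 80 x 34 mm (long along its y), about 0.25 kg, loose; origin at its centre, 17 mm from each long face. May be absent.
- rod: Push rod, loose, 0.25 kg: yellow handle 70 (along x) x 24 (y) x 30 (z) mm, from whose +x end a steel rod of 10 mm diameter sticks out 120 mm along +x at mid height. Origin: centre of the handle's underside. It balances 9 mm ahead (+x) of the origin. It starts on the mat.
- rod_tip (a point): Free end of the push rod, 155 mm ahead of the handle's origin, 15 mm above its underside.
- rod_mid (a point): Point half way along the whole 190 mm long push rod, 60 mm ahead of the handle's origin, 15 mm above its underside.
- mat: Black rubber mat 260 (x) x 120 (y) x 3 (z) mm, fixed, home of the push rod; origin under its centre.
- station: Grey loading station, fixed: plate 250 (x) x 120 (y) x 20 (z) mm, origin on the table under its centre. Three nests on its top, 78 mm apart along x, each for a cassette lying along y.
- nest0 (a point): Centre of nest 0's floor, on the station's top, 20 mm above the table (station x = -78 mm). The nest is 41 x 87 mm inside, bounded by 6 mm high dark stops at its two ends and corners; the long sides are open for 63 mm in their middle. A seated cassette's centre is 17 mm above this point.
- nest1 (a point): Centre of nest 1's floor, on the station's top, 20 mm above the table (station x = 0 mm). The nest is 41 x 87 mm inside, bounded by 6 mm high dark stops at its two ends and corners; the long sides are open for 63 mm in their middle. A seated cassette's centre is 17 mm above this point.
- nest2 (a point): Centre of nest 2's floor, on the station's top, 20 mm above the table (station x = 78 mm). The nest is 41 x 87 mm inside, bounded by 6 mm high dark stops at its two ends and corners; the long sides are open for 63 mm in their middle. A seated cassette's centre is 17 mm above this point.
- pin0 (a joint): Red sensing pin of nest 0, diameter 12 mm, 15 mm from the nest's centre towards the station's +y; travel in m: 0 up (6 mm proud of the floor), 0.006 flush with the floor, under 0.7 N to hold down. A cassette's own weight holds it down.
- pin1 (a joint): Red sensing pin of nest 1, diameter 12 mm, 15 mm from the nest's centre towards the station's +y; travel in m: 0 up (6 mm proud of the floor), 0.006 flush with the floor, under 0.7 N to hold down. A cassette's own weight holds it down.
- pin2 (a joint): Red sensing pin of nest 2, diameter 12 mm, 15 mm from the nest's centre towards the station's +y; travel in m: 0 up (6 mm proud of the floor), 0.006 flush with the floor, under 0.7 N to hold down. A cassette's own weight holds it down.
- lever (a joint): Run lever of the station, angle in rad: starts near 0 (leaning to the station's -y), 1.0 fully over (to +y). Stays where it is left; about 1 N at the tip moves it. Pivot 22 mm above the table, axis along the station's x, at station x = 152, y = 0 mm.
- lever_tip (a point): Centre of the green ball of 26 mm diameter at the end of the run lever, 55 mm from its pivot.
- jar: Bystander: amber glass jar with white cap, 60 mm diameter, 80 mm high, origin under its centre.
- dish: Bystander: white dish, 80 mm diameter, 35 mm high, origin under its centre.
- plate_tool: Bystander: steel measuring plate, 50 mm disc with an upright shaft, 60 mm high, origin under its centre.

How it is judged:
By the outcome, as a careful person would: the job done as asked, in the order asked, and still so for the second after the job is handed in, with the robot touching nothing.
Of cassette0, cassette1, cassette2 only 2 to 3 are there at a start; the rules pass over those that are not, and their reading is None.
At some moment in a run one of cassette0, cassette1, cassette2, rod may be knocked a few centimetres aside while the robot is not near it.
Once in a run the grip may slacken for a moment while it holds something.
It also fails if it takes over 210 s, if anything falls off the work surface, if the arm or the gripper's body presses on something with over 40 N, if the wrist force passes 120 N, or if a joint passes its speed limit or range.

## Robot

A 7-joint arm with a two-finger parallel gripper is mounted at the origin on the work surface. World frame = base frame: x ahead of the robot, y to its left, z up, the work surface at z = 0. Lengths are in m, angles in rad, forces in N, time in s.
With the tool pointing down it reaches from about 0.4 to 0.85 m from the base axis. Payload 4.5 kg.
Tool frame: the origin (TCP) lies on the mounting face of the last link; the fingertips stand 173 mm ahead of it and the grasp point (between the pads) lies 155 mm ahead of it; z points along the fingers, x is the direction in which the jaws open and shut, and the axes are right-handed (so a half turn about z gives the same grasp; the last joint's range is limited). The gripper opens to 85 mm and grips with 20 to 120 N. Pads are 22 mm wide; open, the fingers measure 114 mm over their backs; the gripper's body (76 mm by 85 mm) begins 54 mm behind the grasp point. The pads swing forward as they close: fully open they stand 13 mm farther back than shut.
Start: joints at [-1.189, 0.689, -0.195, 1.565, 0.157, 0.902, -0.215], TCP at [0.213, 0.588, 0.405] pointing down, gripper open.
Joint ranges: [-3.01, 3.01], [-0.46, 2.08], [-1.47, 1.51], [0.13, 2.56], [-1, 4.14], [0.04, 2.09], [-2.66, 2.66]. Speed limits (rad/s): [2.57, 2.57, 3.14, 3.14, 3.14, 3.14, 3.14].

## Interface

Orientations are given as [roll, pitch, yaw] about the fixed x, y, z axes, in that order (R = Rz(yaw) Ry(pitch) Rx(roll)).
In Python, from rig import status, vision, manip gives the robot as it stands.
- The arm moves only by the tool step_arm, never from a script. Its argument "plan" is a list of rows, each a list of 7 numbers: the shift along the tool's x, y, z in m, then the turn, a rotation vector about the tool's x, y, z in degrees, then the gripper's target within -1 to 1 (shut at 1, half-way at 0, fully open at -1). In form: [[dx, dy, dz, wx, wy, wz, claw], ...]. A call has 1 to 10 rows; each row shifts and turns the commanded pose from where the row before left it, along the tool's axes as they then stand; what a row does not reach is not made up. A row lasts 1/12 s, in which the tool goes at most 41.7 mm and 7.16 degrees, less where a joint would pass 70% of its speed; a pose out of reach is approached as far as the arm can. A call with a gripper value outside its range is refused whole. The fingers move at their own pace and stop on an object; "squeeze" is the grip in N (left out, the last holds). Time passes only in rows, so rows that do not move let the fingers close. It gives the time, the measured TCP pose, the force and the opening at its end, in the units of the state.
- status.get_obs(): the state, without advancing time (a new reading comes with each control period).
- vision.snapshot(name): name is "scene" or "side" or "wrist"; returns the picture (400x640x3 uint8, blue, green, red); there is no depth.
- vision.calibration(name): a dict with "K" (3x3 intrinsics, pixels), "dist_coeffs" ([k1, k2, p1, p2, k3] as OpenCV has them; the pictures are not rectified), "extrinsics" (4x4, takes a point from world to camera coordinates). Camera axes: x right, y down, z forward; pixel columns grow to the right and rows downward; lengths in m; the calibration is good to about 2 mm. A picture is of the moment at which its call begins: read the wrist's pose just before it. calibration takes no time and is no camera call; for the wrist camera it gives the pose at the moment of the call.
- manip.sign_off(): hands the job in, once; it reports no verdict.
The state is a dict: "time_s": time; "joints": joint angles; "joint_vel": joint speeds; "tau": joint torques, N m; "ee_pos": TCP position; "ee_rot": TCP orientation; "force": force on the tool from outside, world axes, zero at the start; "wrist_torque": the same for the moment, N m; "gripper_width": finger opening in m.
Only numpy, scipy, OpenCV 4.12 (cv2) and the standard library are available. Lean on these libraries where they do the work, as an engineer would, in place of code of your own. Each camera call takes 0.05 s, during which the arm holds its last target. There are 200 camera calls.

## Working session

There is one attempt and no reset: what is moved stays moved. The work goes in short steps, Python scripts to look and compute and a tool call to move; the robot and the scene stay as the last step left them, time stands still between calls to the robot, and variables do not carry over. Pictures are saved under pics/ and viewed, on a budget of 14 in all, crops included, one or two more only if the job needs it, and the job is handed in when it is done.

Besides the shell and the picture viewer there is one more tool, called after "Request:" in YAML: its name, and indented under it one key for each argument. step_arm: Moves the arm, as the interface text tells. Its arguments: {"type":"object","properties":{"plan":{"type":"array","items":{"type":"array","items":{"type":"number"}}},"squeeze":{"type":"number"}},"required":["plan"]}

```bash
mkdir -p pics; ls; python3 - <<'E'
from rig import status, vision
import cv2, numpy as np
o=status.get_obs(); print({k:np.round(v,3).tolist() for k,v in o.items()})
for n in("scene","side"):
    cv2.imwrite(f"pics/{n}0.png",vision.snapshot(n)); c=vision.calibration(n); print(n,np.round(c["K"],1).tolist(),c["dist_coeffs"],np.round(c["extrinsics"],3).tolist())
E
```

```text
pics
{'time_s': 0.0, 'joints': [-1.189, 0.69, -0.195, 1.566, 0.157, 0.903, -0.215], 'joint_vel': [0.001, 0.0, -0.001, -0.001, -0.001, -0.001, -0.0], 'tau': [0.0, -53.961, -1.267, -15.854, 0.009, 0.01, 0.0], 'ee_pos': [0.213, 0.587, 0.404], 'ee_rot': [3.141, 0.002, 1.223], 'force': [-0.139, -0.272, 0.789], 'wrist_torque': [0.016, -0.033, -0.03], 'gripper_width': 0.085}
scene [[437.7, 0.0, 313.7], [0.0, 437.7, 210.0], [0.0, 0.0, 1.0]] [-0.0680338  0.         0.         0.         0.       ] [[0.156, 0.988, -0.006, -0.145], [0.844, -0.136, -0.519, -0.444], [-0.513, 0.076, -0.855, 1.506], [0.0, 0.0, 0.0, 1.0]]
side [[385.8, 0.0, 321.1], [0.0, 385.8, 195.4], [0.0, 0.0, 1.0]] [0.03271333 0.         0.         0.         0.        ] [[0.858, -0.514, 0.002, -0.478], [-0.374, -0.626, -0.684, 0.303], [0.353, 0.586, -0.729, 0.77], [0.0, 0.0, 0.0, 1.0]]
```

View pics/scene0.png

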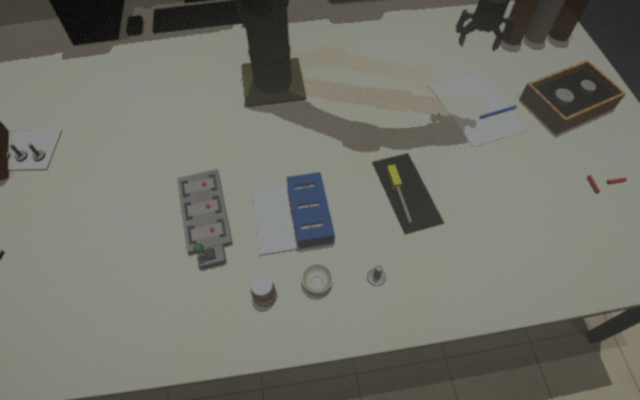

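View pics/side0.png

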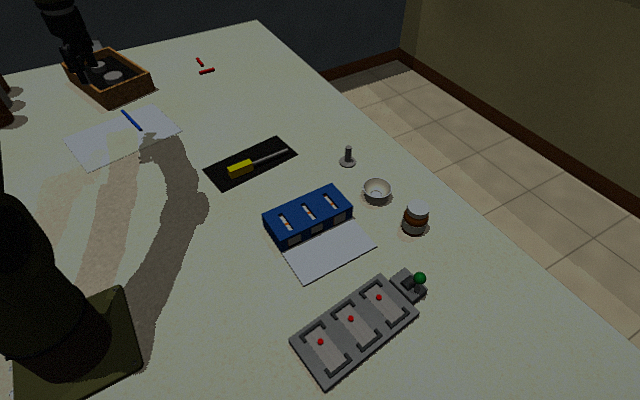

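Scene: station around (205,215), block (310,210), mat (407,193) with the rod's handle nearer the robot, and bystanders farther out at y≈280. I'll look at an enlarged crop to get pixel positions.

```bash
python3 - <<'E'
import cv2
a=cv2.imread("pics/scene0.png")[145:245,170:450]; a=cv2.resize(a,None,fx=2.85,fy=2.85,interpolation=cv2.INTER_CUBIC)
b=cv2.imread("pics/side0.png")[130:390,200:435]; b=cv2.resize(b,None,fx=1.15,fy=1.15,interpolation=cv2.INTER_CUBIC)
import numpy as np
c=np.zeros((600,800,3),np.uint8); c[:a.shape[0],:a.shape[1]]=a[:, :800]; c[290:290+b.shape[0],:b.shape[1]]=b
cv2.imwrite("pics/crop1.png",cv2.convertScaleAbs(c,alpha=1.5))
E
```

```text
(no output)
```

View pics/crop1.png

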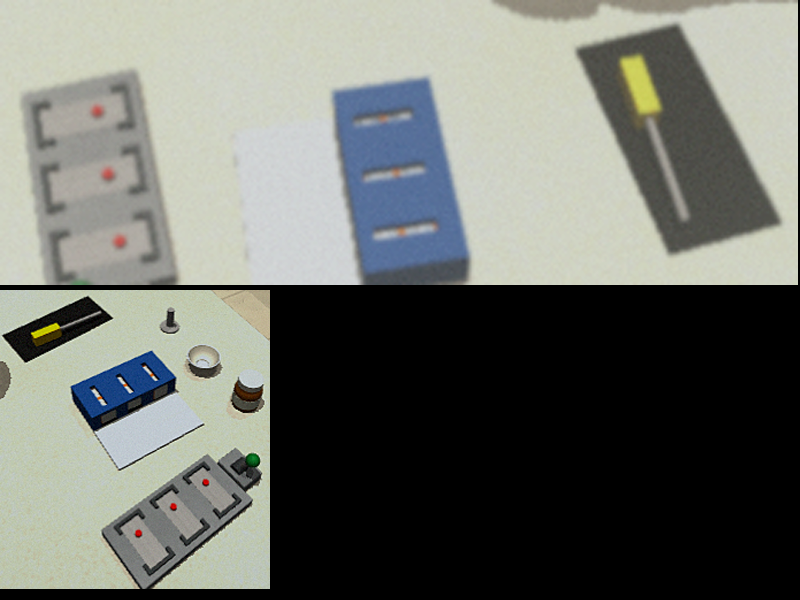

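All three pockets are filled, since an orange band shows in each slot. I'll fit the poses from these pixels.

```bash
cat > h.py <<'E'
import numpy as np, cv2
from scipy.optimize import least_squares
from scipy.spatial.transform import Rotation as R
from rig import status, vision
def proj(P,c):
    E=np.array(c["extrinsics"]); rv=cv2.Rodrigues(E[:3,:3])[0]
    return cv2.projectPoints(np.array(P,float).reshape(-1,1,3),rv,E[:3,3],np.array(c["K"]),np.array(c["dist_coeffs"]))[0].reshape(-1,2)
def place(p,L):
    L=np.array(L,float); c,s=np.cos(p[2]),np.sin(p[2])
    return np.c_[p[0]+c*L[:,0]-s*L[:,1],p[1]+s*L[:,0]+c*L[:,1],L[:,2]]
def fit(L,views,p0=(.55,0,0)):
    "planar pose [x,y,yaw]; L local m, views: list of (calib, px (nan=unseen))"
    f=lambda p:np.concatenate([(lambda d:d[~np.isnan(d)])((proj(place(p,L),c)-np.array(px,float)).ravel()) for c,px in views])
    r=least_squares(f,p0,loss="soft_l1"); return r.x,np.sqrt(np.mean(f(r.x)**2))
def pix2z(uv,z,c):
    E=np.array(c["extrinsics"]); u=cv2.undistortPoints(np.array(uv,float).reshape(-1,1,2),np.array(c["K"]),np.array(c["dist_coeffs"])).reshape(-1,2)
    d=np.c_[u,np.ones(len(u))]@E[:3,:3]; o=-E[:3,:3].T@E[:3,3]
    return o+d*((z-o[2])/d[:,2])[:,None]
def go(xyz,rpy):
    "tool-frame shift and rotvec(deg) from the measured pose to the wanted one"
    o=status.get_obs(); A=R.from_euler("xyz",o["ee_rot"]); B=R.from_euler("xyz",rpy)
    print("shift mm",np.round(A.inv().apply(np.array(xyz)-o["ee_pos"])*1e3,1),"rotvec deg",np.round((A.inv()*B).as_rotvec(degrees=True),2))
E
python3 - <<'E'
from h import *
c=vision.calibration("scene"); q=lambda a:np.array(a,float)/2.85+[170,145]
mm=lambda a:np.array(a)/1e3
for n,L,p in(("block",[(-103,-45,51),(-103,53,51),(103,53,51),(103,-45,51)],[(333,92),(430,79),(468,258),(362,276)]),
 ("station",[(-78,15,26),(0,15,26),(78,15,26),(-125,-60,20),(-125,60,20)],[(97,111),(108,174),(120,241),(22,94),(136,71)]),
 ("mat",[(-130,-60,3),(-130,60,3),(130,60,3),(130,-60,3)],[(577,48),(680,24),(780,221),(671,254)]),
 ("rod",[(-35,-12,33),(-35,12,33),(35,12,33),(35,-12,33),(155,0,18)],[(620,58),(641,54),(662,110),(640,117),(685,219)])):
    r=fit(mm(L),[(c,q(p))]); print(n,np.round(r[0],4),np.round(r[1],2))
cs=vision.calibration("scene")
print("jar,dish,plate,levertip",pix2z([(262,282)],.08,cs),pix2z([(317,273)],.035,cs),pix2z([(377,279)],.0,cs),pix2z([(199,248)],.06,cs))
E
```

```text
block [0.5503 0.0446 0.0059] 0.23
station [ 0.4939 -0.2439  0.1064] 0.32
mat [0.5173 0.3386 0.1292] 0.66
rod [0.474  0.3085 0.0441] 0.51
jar,dish,plate,levertip [[ 0.76233223 -0.09787343  0.08      ]] [[0.74119324 0.03823528 0.035     ]] [[0.76777748 0.19094347 0.        ]] [[ 0.63715124 -0.24944428  0.06      ]]
```

```bash
python3 - <<'E'
from h import *
go((.483,.309,.36),(np.pi,0,1.615))
c=vision.calibration("wrist"); E=np.array(c["extrinsics"]); o=status.get_obs()
A=R.from_euler("xyz",o["ee_rot"]); print("cam in tool",A.inv().apply(-E[:3,:3].T@E[:3,3]-o["ee_pos"]), "axes(tool)",np.round(A.inv().as_matrix()@E[:3,:3].T,2).tolist(),c["K"][0])
E
```

```text
shift mm [-169.6  348.7   44.3] rotvec deg [-1.000e-02  9.000e-02 -2.246e+01]
cam in tool [ 0.00033448 -0.07811681  0.02989744] axes(tool) [[1.0, 0.0, 0.0], [-0.0, 0.95, 0.3], [-0.0, -0.3, 0.95]] [293.97954966   0.         320.092727  ]
```

Request:
step_arm:
  plan:
    - [-0.017,0.0349,0.0044,0,0,0,-1]
    - [-0.017,0.0349,0.0044,0,0,0,-1]
    - [-0.017,0.0349,0.0044,0,0,0,-1]
    - [-0.017,0.0349,0.0044,0,0,0,-1]
    - [-0.017,0.0349,0.0044,0,0,0,-1]
    - [-0.017,0.0349,0.0044,0,0,0,-1]
    - [-0.017,0.0349,0.0044,0,0,0,-1]
    - [-0.017,0.0349,0.0044,0,0,0,-1]
    - [-0.017,0.0349,0.0044,0,0,0,-1]
    - [-0.017,0.0349,0.0044,0,0,0,-1]

```text
time_s: 0.93
ee_pos: [0.4842, 0.3072, 0.3602]
ee_rot: [-3.141, 0.001, 1.223]
force: [0.3, 0.1, -0.5]
gripper_width: 0.0854
```

Request:
step_arm:
  plan:
    - [0,0,0,0,0,-5.6,-1]
    - [0,0,0,0,0,-5.6,-1]
    - [0,0,0,0,0,-5.6,-1]
    - [0,0,0,0,0,-5.6,-1]
    - [0,0,0,0,0,0,-1]
    - [0,0,0,0,0,0,-1]

```text
time_s: 1.43
ee_pos: [0.4832, 0.3086, 0.3604]
ee_rot: [-3.141, 0.0, 1.611]
force: [-0.2, -0.6, -0.8]
gripper_width: 0.0855
```

```bash
python3 - <<'E'
from h import *
go((.483,.309,.36),(np.pi,0,1.615))
c=vision.calibration("wrist"); im=vision.snapshot("wrist")
print(np.round(np.array(c["K"]),1).tolist(),c["dist_coeffs"])
import pickle; pickle.dump(c,open("pics/w1.pkl","wb"))
cv2.imwrite("pics/w1.png",im)
E
```

```text
shift mm [ 0.4 -0.2  0.4] rotvec deg [-0.04  0.   -0.22]
[[294.0, 0.0, 320.1], [0.0, 294.0, 203.3], [0.0, 0.0, 1.0]] [-0.00256579  0.          0.          0.          0.        ]
```

View pics/w1.png

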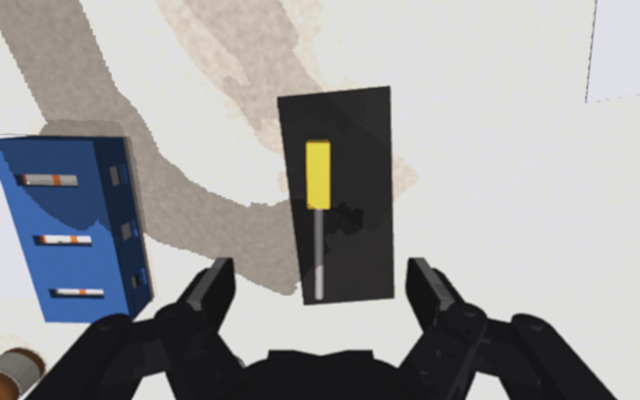

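Wrist view: the rod lies straight (handle corners about (306,142)–(330,208), tip (319,299)) and the block is visible on the left. I'll fit again from here.

```bash
python3 - <<'E'
from h import *
import pickle
c=pickle.load(open("pics/w1.pkl","rb")); mm=lambda a:np.array(a)/1e3
for n,L,p in(("block",[(-103,53,51),(103,53,51),(103,-45,51)],[(92,138),(132,319),(47,322)]),
 ("mat",[(-130,-60,3),(-130,60,3),(130,60,3),(130,-60,3)],[(278,98),(390,87),(394,297),(304,304)]),
 ("rod",[(-35,-12,33),(-35,12,33),(35,12,33),(35,-12,33),(155,0,18)],[(306,142),(330,141),(330,208),(308,208),(319,299)])):
    r=fit(mm(L),[(c,p)]); print(n,np.round(r[0],4),np.round(r[1],2))
E
```

```text
block [0.5432 0.0443 0.0319] 1.15
mat [0.5155 0.3364 0.1328] 1.44
rod [0.4702 0.3069 0.0461] 0.96
```

Request:
step_arm:
  plan:
    - [0,-0.002,0.03,0,0,0,-1]
    - [0,0,0.03,0,0,0,-1]
    - [0,0,0.03,0,0,0,-1]
    - [0,0,0.03,0,0,0,-1]
    - [0,0,0.03,0,0,0,-1]
    - [0,0,0.02,0,0,0,-1]
    - [0,0,0.01,0,0,0,-1]
    - [0,0,0,0,0,0,-1]
    - [0,0,0,0,0,0,-1]

```text
time_s: 2.23
ee_pos: [0.4812, 0.3091, 0.181]
ee_rot: [3.141, -0.0, 1.613]
force: [0.9, 0.3, -0.7]
gripper_width: 0.0853
```

Request:
step_arm:
  plan:
    - [0,0,0,0,0,0,1]
    - [0,0,0,0,0,0,1]
    - [0,0,0,0,0,0,1]
    - [0,0,0,0,0,0,1]
    - [0,0,0,0,0,0,1]
    - [0,0,0,0,0,0,1]
    - [0,0,0,0,0,0,1]
    - [0,0,0,0,0,0,1]
  squeeze: 70

```text
time_s: 2.9
ee_pos: [0.4815, 0.3085, 0.1816]
ee_rot: [3.141, 0.0, 1.614]
force: [-0.3, -1.8, 6.2]
gripper_width: 0.0228
```

Request:
step_arm:
  plan:
    - [0,0,-0.02,0,0,0,1]
    - [0,0,-0.03,0,0,0,1]
    - [0,0,-0.03,0,0,0,1]
    - [0,0,-0.03,0,0,0,1]
    - [0,0,-0.01,0,0,7,1]
    - [0,0,0,0,0,7,1]
    - [0,0,0,0,0,7,1]
    - [0,0,0,0,0,7,1]
    - [0,0,0,0,0,7,1]
    - [0,0,0,0,0,7,1]

```text
time_s: 3.73
ee_pos: [0.4808, 0.3085, 0.3005]
ee_rot: [-3.141, 0.001, 0.875]
force: [-0.2, -1.0, -2.9]
gripper_width: 0.0225
```

Request:
step_arm:
  plan:
    - [0,0,0,0,0,7,1]
    - [0,0,0,0,0,7,1]
    - [0,0,0,0,0,7,1]
    - [0,0,0,0,0,7,1]
    - [0,0,0,0,0,7,1]
    - [0,0,0,0,0,7,1]
    - [0,0,0,0,0,7,1]
    - [0,0,0,0,0,0.5,1]
    - [0,0,0,0,0,0,1]
    - [0,0,0,0,0,0,1]

```text
time_s: 4.57
ee_pos: [0.481, 0.3087, 0.3005]
ee_rot: [3.141, 0.001, 0.02]
force: [-0.2, -0.7, -2.1]
gripper_width: 0.0229
```

```bash
python3 - <<'E'
from h import *
go((.487,.273,.22),(np.pi,0,0.02))
import pickle
c=vision.calibration("wrist"); im=vision.snapshot("wrist")
pickle.dump(c,open("pics/w2.pkl","wb"))
cv2.imwrite("pics/w2.png",cv2.convertScaleAbs(im,alpha=1.2))
E
```

```text
shift mm [ 5.4 35.8 80.5] rotvec deg [0.01 0.03 0.  ]
```

View pics/w2.png

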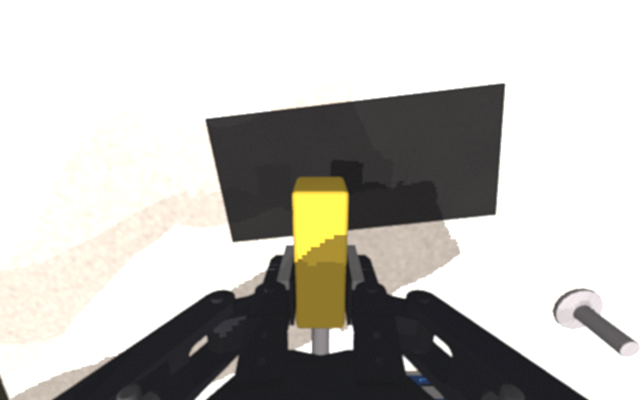

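The wrist view doesn't reach the block from here. I'll hover beyond it so the camera looks down on it.

Request:
step_arm:
  plan:
    - [0.007,0.034,-0.008,0,0,0,1]
    - [0.007,0.034,-0.008,0,0,0,1]
    - [0.007,0.034,-0.008,0,0,0,1]
    - [0.007,0.034,-0.008,0,0,0,1]
    - [0.007,0.034,-0.008,0,0,0,1]
    - [0.007,0.034,-0.008,0,0,0,1]
    - [0.007,0.034,-0.008,0,0,0,1]
    - [0.007,0.034,-0.008,0,0,0,1]
    - [0.007,0.034,-0.008,0,0,0,1]
    - [0.007,0.034,-0.008,0,0,0,1]

```text
time_s: 5.45
ee_pos: [0.5569, -0.032, 0.3812]
ee_rot: [-3.141, -0.0, 0.018]
force: [0.7, -0.2, -3.0]
gripper_width: 0.0226
```

Request:
step_arm:
  plan:
    - [0,0,0,0,0,0,1]
    - [0,0,0,0,0,0,1]
    - [0,0,0,0,0,0,1]
    - [0,0,0,0,0,0,1]

```text
time_s: 5.78
ee_pos: [0.5566, -0.0285, 0.3803]
ee_rot: [-3.14, 0.001, 0.02]
force: [-1.0, 0.7, -1.9]
gripper_width: 0.0229
```

```bash
python3 - <<'E'
from h import *
import pickle
print(status.get_obs()["ee_pos"],status.get_obs()["ee_rot"])
c=vision.calibration("wrist"); im=vision.snapshot("wrist")
pickle.dump(c,open("pics/w3.pkl","wb"))
cv2.imwrite("pics/w3.png",cv2.convertScaleAbs(im,alpha=1.2))
E
```

```text
[ 0.55661336 -0.02853707  0.38032143] [-3.14021983e+00  1.05345721e-03  1.98753051e-02]
```

View pics/w3.png

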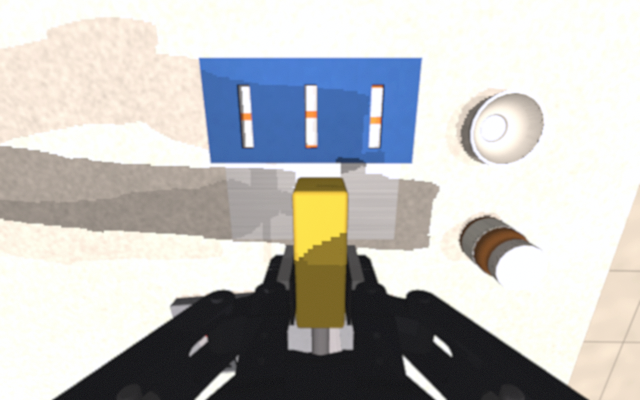

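Block top corners at (200,59), (422,58), (414,163) and (210,163). Held handle top corners at (294,190), (348,190), (346,327) and (297,327).

```bash
python3 - <<'E'
from h import *
import pickle
c=pickle.load(open("pics/w3.pkl","rb")); mm=lambda a:np.array(a)/1e3
LB=mm([(-103,53,51),(103,53,51),(103,-45,51),(-103,-45,51)]);PB=[(200,59),(422,58),(414,163),(210,163)]
r=fit(LB,[(c,PB)]); print("block w3",np.round(r[0],4),r[1])
cs=vision.calibration("scene")
LS=LB[[3,0,1,2]]; PS=np.array([(333,92),(430,79),(468,258),(362,276)])/2.85+[170,145]
r=fit(LS,[(cs,PS)]);print("scene",r[0])
L=mm([(-35,-12,231.7),(-35,12,231.7),(35,12,231.7),(35,-12,231.7)])
# rod +x -> world -y ; image right = world +x ; rod y=+12 -> world +x
r=fit(L,[(c,[(294,190),(348,190),(346,327),(297,327)])],(.55,-.03,-1.57)); print("rod",np.round(r[0],4),r[1])
print(pix2z([(320,352)],.2167,c))
d=pix2z([(506,128)],.035,c),pix2z([(518,266)],.08,c);print("dish jar",d)
E
```

```text
block w3 [0.5461 0.0425 0.0227] 0.8508630231529514
scene [0.55030963 0.04459047 0.00588649]
rod [ 0.5565 -0.0169 -1.5467] 0.9619045050068291
[[ 0.55722419 -0.0814959   0.2167    ]]
dish jar (array([[0.74830843, 0.0360075 , 0.035     ]]), array([[ 0.76247117, -0.09986872,  0.08      ]]))
```

Request:
step_arm:
  plan:
    - [-0.0105,-0.0366,0,0,0,0,1]
    - [-0.0105,-0.0366,0,0,0,0,1]
    - [-0.0105,-0.0366,0,0,0,0,1]
    - [-0.0105,-0.0366,0,0,0,0,1]
    - [-0.0105,-0.0366,0,0,0,0,1]
    - [-0.0105,-0.0366,0,0,0,0,1]
    - [-0.0105,-0.0366,0,0,0,0,1]
    - [-0.0105,-0.0366,0,0,0,0,1]
    - [0,0,0,0,0,0,1]
    - [0,0,0,0,0,0,1]

```text
time_s: 6.67
ee_pos: [0.4657, 0.2658, 0.3803]
ee_rot: [-3.14, 0.001, 0.027]
force: [0.1, -0.8, -2.4]
gripper_width: 0.0228
```

Request:
step_arm:
  plan:
    - [0,0,0.035,0,0,0,1]
    - [0,0,0.035,0,0,0,1]
    - [0,0,0.035,0,0,0,1]
    - [0,0,0.035,0,0,0,1]
    - [0,0,0.03,0,0,0,1]
    - [0,0,0.0235,0,0,0,1]
    - [0,0,0,0,0,0,1]
    - [0,0,0,0,0,0,1]
    - [0,0,0,0,0,0,1]

```text
time_s: 7.42
ee_pos: [0.4684, 0.2611, 0.1883]
ee_rot: [-3.141, -0.001, 0.017]
force: [0.3, 0.0, -2.8]
gripper_width: 0.023
```

```bash
python3 - <<'E'
from h import *
go((.4786,.263,.1866),(np.pi,0,0.022))
cs=vision.calibration("scene"); a=vision.snapshot("scene"); b=vision.snapshot("side")
A=cv2.resize(a[140:260,230:450],None,fx=3.6,fy=3.6,interpolation=3)[:, :800][:300]; B=cv2.resize(b[130:280,200:400],None,fx=2,fy=2,interpolation=3)
B=cv2.resize(b[120:270,200:460],None,fx=2,fy=2,interpolation=3)
c=np.zeros((600,800,3),np.uint8); c[:A.shape[0],:A.shape[1]]=A; c[300:,:520]=B
cv2.imwrite("pics/c2.png",cv2.convertScaleAbs(c,alpha=1.5))
E
```

```text
shift mm [10.2 -1.8  1.7] rotvec deg [-0.01 -0.05 -0.31]
```

View pics/c2.png

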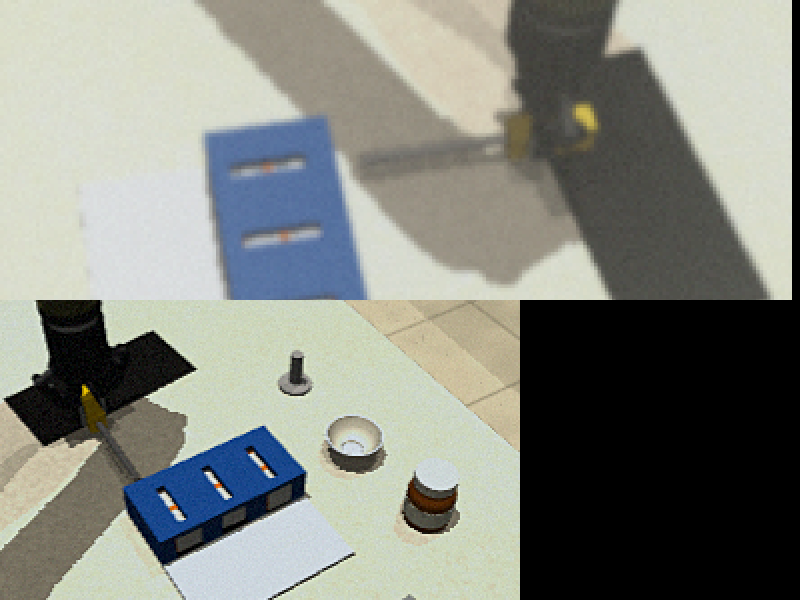

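Rod tip at crop (362,163), which is scene (330.6,185.3). I'll check the tip against the block in the same camera.

Request:
step_arm:
  plan:
    - [0.0102,-0.0018,0.0017,0,0,0,1]
    - [0,0,0,0,0,0,1]
    - [0,0,0,0,0,0,1]

```text
time_s: 7.77
ee_pos: [0.4787, 0.2635, 0.1867]
ee_rot: [-3.14, -0.002, 0.017]
force: [0.6, -0.0, -2.5]
gripper_width: 0.0226
```

```bash
python3 - <<'E'
from h import *
cs=vision.calibration("scene"); t=pix2z([(330.6,185.3),(230+505/3.6,140+148/3.6)],.024,cs); print(t)
B=np.array([.5503,.0446,.0059])
for b in((.5503,.0446,.0059),(.547,.043,.02)):
    d=t[:,:2]-b[:2]; print("tip,rodroot in block",np.round(np.c_[d[:,0]*np.cos(b[2])+d[:,1]*np.sin(b[2]),-d[:,0]*np.sin(b[2])+d[:,1]*np.cos(b[2])],4))
o=status.get_obs(); print(o["ee_pos"],o["ee_rot"],o["force"])
E
```

```text
[[0.47639096 0.12042481 0.024     ]
 [0.48016772 0.23570911 0.024     ]]
tip,rodroot in block [[-0.0735  0.0763]
 [-0.069   0.1915]]
tip,rodroot in block [[-0.069   0.0788]
 [-0.063   0.194 ]]
[0.47869292 0.26346412 0.18669299] [-3.14040453e+00 -2.23667067e-03  1.67042636e-02] [ 0.62156112 -0.04394745 -2.52695046]
```

Request:
step_arm:
  plan:
    - [0,0.008,0,0,0,0,1]
    - [0,0.008,0,0,0,0,1]
    - [0,0.004,0,0,0,0,1]
    - [0,0.004,0,0,0,0,1]
    - [0,0.004,0,0,0,0,1]
    - [0,0.004,0,0,0,0,1]
    - [0,0,0,0,0,0,1]
    - [0,0,0,0,0,0,1]

```text
time_s: 8.43
ee_pos: [0.4787, 0.2311, 0.1855]
ee_rot: [-3.142, 0.0, 0.017]
force: [-0.2, 0.1, -2.4]
gripper_width: 0.023
```

Request:
step_arm:
  plan:
    - [0,0.004,0,0,0,0,1]
    - [0,0.004,0,0,0,0,1]
    - [0,0.004,0,0,0,0,1]
    - [0,0.004,0,0,0,0,1]
    - [0,0.004,0,0,0,0,1]

```text
time_s: 8.85
ee_pos: [0.4788, 0.2144, 0.1858]
ee_rot: [-3.136, -0.001, 0.02]
force: [-2.0, 8.1, -1.9]
gripper_width: 0.0229
```

Request:
step_arm:
  plan:
    - [0,0.005,0,0,0,0,1]
    - [0,0.005,0,0,0,0,1]
    - [0,0.005,0,0,0,0,1]
    - [0,0.005,0,0,0,0,1]
    - [0,0.005,0,0,0,0,1]
    - [0,0.005,0,0,0,0,1]
    - [0,0.005,0,0,0,0,1]
    - [0,0.005,0,0,0,0,1]

```text
time_s: 9.52
ee_pos: [0.4797, 0.1716, 0.1856]
ee_rot: [-3.141, -0.0, 0.018]
force: [0.2, 1.1, -2.4]
gripper_width: 0.0231
```

Request:
step_arm:
  plan:
    - [0,0.005,0,0,0,0,1]
    - [0,0.005,0,0,0,0,1]
    - [0,0.005,0,0,0,0,1]
    - [0,0.005,0,0,0,0,1]
    - [0,0.005,0,0,0,0,1]
    - [0,0.005,0,0,0,0,1]
    - [0,0.005,0,0,0,0,1]
    - [0,0.005,0,0,0,0,1]

```text
time_s: 10.18
ee_pos: [0.4804, 0.1308, 0.1855]
ee_rot: [-3.142, -0.0, 0.017]
force: [0.2, 1.2, -2.2]
gripper_width: 0.0231
```

```bash
python3 - <<'E'
from h import *
go((.4786,.127,.1866),(np.pi,0,0.02))
b=vision.snapshot("side"); a=vision.snapshot("scene")
A=cv2.resize(a[140:260,230:450],None,fx=2.5,fy=2.5,interpolation=3); B=cv2.resize(b[150:300,240:440],None,fx=2,fy=2,interpolation=3)
c=np.zeros((600,550,3),np.uint8); c[:300]=A; c[300:,:400]=B
cv2.imwrite("pics/c3.png",cv2.convertScaleAbs(c,alpha=1.5))
E
```

```text
shift mm [-1.9  3.8 -1.1] rotvec deg [-0.   -0.   -0.17]
```

View pics/c3.png

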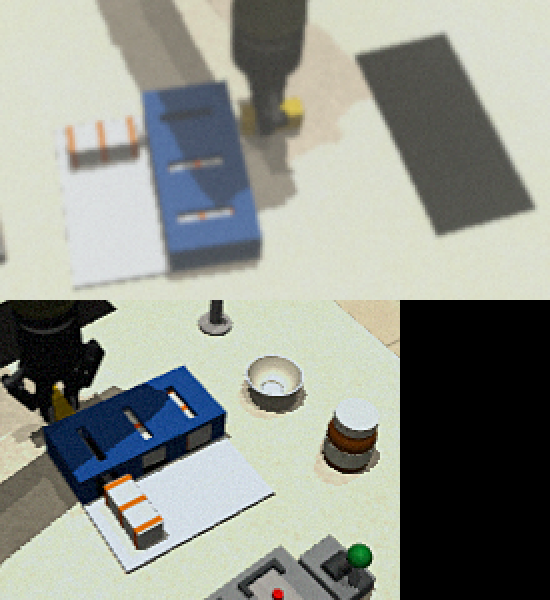

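Cassette 0 is out on the apron, clear of the block. Next: retract, shift 64 mm, and push pocket 1.

Request:
step_arm:
  plan:
    - [0,-0.02,0,0,0,0,1]
    - [0,-0.03,0,0,0,0,1]
    - [0,-0.03,0,0,0,0,1]
    - [0,-0.03,0,0,0,0,1]
    - [0,-0.022,0,0,0,0,1]
    - [0,0,0,0,0,0,1]
    - [0.03,0,0,0,0,0,1]
    - [0.032,0,0,0,0,-0.2,1]
    - [0,0,0,0,0,0,1]
    - [0,0,0,0,0,0,1]

```text
time_s: 11.12
ee_pos: [0.5421, 0.2632, 0.1856]
ee_rot: [3.141, -0.003, 0.018]
force: [-1.0, -0.3, -1.9]
gripper_width: 0.0228
```

```bash
python3 - <<'E'
from h import *
go((.5426,.2645,.1866),(np.pi,0,0.022))
E
```

```text
shift mm [ 0.6 -1.3 -1. ] rotvec deg [ 0.03 -0.17 -0.22]
```

Request:
step_arm:
  plan:
    - [0,0.008,0,0,0,0,1]
    - [0,0.008,0,0,0,0,1]
    - [0,0.004,0,0,0,0,1]
    - [0,0.004,0,0,0,0,1]
    - [0,0.004,0,0,0,0,1]
    - [0,0.004,0,0,0,0,1]
    - [0,0,0,0,0,0,1]
    - [0,0,0,0,0,0,1]

```text
time_s: 11.78
ee_pos: [0.5408, 0.2322, 0.1856]
ee_rot: [-3.141, -0.0, 0.02]
force: [-0.2, -0.0, -2.9]
gripper_width: 0.0229
```

Request:
step_arm:
  plan:
    - [0,0.004,0,0,0,0,1]
    - [0,0.004,0,0,0,0,1]
    - [0,0.004,0,0,0,0,1]
    - [0,0.004,0,0,0,0,1]
    - [0,0.004,0,0,0,0,1]

```text
time_s: 12.2
ee_pos: [0.5408, 0.2165, 0.1859]
ee_rot: [-3.135, -0.001, 0.024]
force: [-1.0, 8.4, -1.3]
gripper_width: 0.0227
```

Request:
step_arm:
  plan:
    - [0,0.005,0,0,0,0,1]
    - [0,0.005,0,0,0,0,1]
    - [0,0.005,0,0,0,0,1]
    - [0,0.005,0,0,0,0,1]
    - [0,0.005,0,0,0,0,1]
    - [0,0.005,0,0,0,0,1]
    - [0,0.005,0,0,0,0,1]
    - [0,0.005,0,0,0,0,1]

```text
time_s: 12.87
ee_pos: [0.5418, 0.1737, 0.1857]
ee_rot: [-3.139, -0.0, 0.022]
force: [0.4, 2.5, -3.2]
gripper_width: 0.0228
```

Request:
step_arm:
  plan:
    - [0,0.005,0,0,0,0,1]
    - [0,0.005,0,0,0,0,1]
    - [0,0.005,0,0,0,0,1]
    - [0,0.005,0,0,0,0,1]
    - [0,0.005,0,0,0,0,1]
    - [0,0.005,0,0,0,0,1]
    - [0,0.005,0,0,0,0,1]
    - [0,0.005,0,0,0,0,1]
    - [0,0.003,0,0,0,0,1]
    - [0,0,0,0,0,0,1]

```text
time_s: 13.7
ee_pos: [0.543, 0.128, 0.1855]
ee_rot: [3.14, 0.0, 0.019]
force: [-0.1, 0.5, -2.7]
gripper_width: 0.0227
```

Request:
step_arm:
  plan:
    - [0,-0.02,0,0,0,0,1]
    - [0,-0.03,0,0,0,0,1]
    - [0,-0.03,0,0,0,0,1]
    - [0,-0.03,0,0,0,0,1]
    - [0,-0.024,0,0,0,0,1]
    - [0,0,0,0,0,0,1]
    - [0.033,0,0,0,0,0,1]
    - [0.033,0,0,0,0,0,1]
    - [0,0,0,0,0,0,1]
    - [0,0,0,0,0,0,1]

```text
time_s: 14.53
ee_pos: [0.6082, 0.2631, 0.1856]
ee_rot: [3.141, -0.003, 0.018]
force: [-1.1, 0.2, -3.1]
gripper_width: 0.0233
```

```bash
python3 - <<'E'
from h import *
go((.6066,.266,.1866),(np.pi,0,0.022))
E
```

```text
shift mm [-1.5 -2.9 -1. ] rotvec deg [ 0.06 -0.18 -0.22]
```

Request:
step_arm:
  plan:
    - [-0.001,0.008,0,0,0,0,1]
    - [0,0.008,0,0,0,0,1]
    - [0,0.004,0,0,0,0,1]
    - [0,0.004,0,0,0,0,1]
    - [0,0.004,0,0,0,0,1]
    - [0,0.004,0,0,0,0,1]
    - [0,0,0,0,0,0,1]
    - [0,0,0,0,0,0,1]

```text
time_s: 15.2
ee_pos: [0.6058, 0.2325, 0.1856]
ee_rot: [-3.141, -0.0, 0.02]
force: [-0.0, -1.0, -2.4]
gripper_width: 0.0225
```

Request:
step_arm:
  plan:
    - [0,0.004,0,0,0,0,1]
    - [0,0.004,0,0,0,0,1]
    - [0,0.004,0,0,0,0,1]
    - [0,0.004,0,0,0,0,1]
    - [0,0.004,0,0,0,0,1]

```text
time_s: 15.62
ee_pos: [0.6059, 0.2163, 0.1859]
ee_rot: [-3.135, -0.001, 0.023]
force: [-0.7, 7.8, -1.3]
gripper_width: 0.0225
```

Request:
step_arm:
  plan:
    - [0,0.005,0,0,0,0,1]
    - [0,0.005,0,0,0,0,1]
    - [0,0.005,0,0,0,0,1]
    - [0,0.005,0,0,0,0,1]
    - [0,0.005,0,0,0,0,1]
    - [0,0.005,0,0,0,0,1]
    - [0,0.005,0,0,0,0,1]
    - [0,0.005,0,0,0,0,1]

```text
time_s: 16.28
ee_pos: [0.6069, 0.1731, 0.1856]
ee_rot: [-3.14, -0.0, 0.021]
force: [-0.3, 0.9, -2.4]
gripper_width: 0.0228
```

Request:
step_arm:
  plan:
    - [0,0.005,0,0,0,0,1]
    - [0,0.005,0,0,0,0,1]
    - [0,0.005,0,0,0,0,1]
    - [0,0.005,0,0,0,0,1]
    - [0,0.005,0,0,0,0,1]
    - [0,0.005,0,0,0,0,1]
    - [0,0.005,0,0,0,0,1]
    - [0,0.005,0,0,0,0,1]
    - [0,0.003,0,0,0,0,1]
    - [0,0,0,0,0,0,1]

```text
time_s: 17.12
ee_pos: [0.608, 0.1282, 0.1855]
ee_rot: [3.14, 0.0, 0.019]
force: [-0.2, 0.3, -2.6]
gripper_width: 0.0227
```

Request:
step_arm:
  plan:
    - [0,-0.02,0,0,0,0,1]
    - [0,-0.03,0,0,0,0,1]
    - [0,-0.03,0,0,0,0,1]
    - [0,-0.03,0,0,0,0,1]
    - [0,-0.025,0,0,0,0,1]
    - [0,0,-0.02,0,0,0,1]
    - [0,0,-0.03,0,0,0,1]
    - [0,0,-0.03,0,0,0,1]
    - [0,0,-0.03,0,0,0,1]
    - [0,0,0,0,0,0,1]

```text
time_s: 17.95
ee_pos: [0.6075, 0.2652, 0.302]
ee_rot: [-3.138, -0.011, 0.02]
force: [1.0, -0.0, -1.5]
gripper_width: 0.0229
```

Request:
step_arm:
  plan:
    - [-0.028,-0.014,0,0,0,0,1]
    - [-0.028,-0.014,0,0,0,0,1]
    - [-0.028,-0.014,0,0,0,0,1]
    - [-0.028,-0.014,0,0,0,0,1]
    - [-0.028,-0.012,0,0,0,0,1]
    - [0,0,0,0,0,-6.8,1]
    - [0,0,0,0,0,-6.8,1]
    - [0,0,0,0,0,-6.8,1]
    - [0,0,0,0,0,-6.8,1]
    - [0,0,0,0,0,-6.8,1]

```text
time_s: 18.78
ee_pos: [0.4636, 0.3295, 0.2951]
ee_rot: [3.141, 0.001, 0.62]
force: [-0.6, -0.2, -2.3]
gripper_width: 0.0229
```

Request:
step_arm:
  plan:
    - [0,0,0,0,0,-6.8,1]
    - [0,0,0,0,0,-6.8,1]
    - [0,0,0,0,0,-6.8,1]
    - [0,0,0,0,0,-6.8,1]
    - [0,0,0,0,0,-6.8,1]
    - [0,0,0,0,0,-6.8,1]
    - [0,0,0,0,0,-6.8,1]
    - [0,0,0,0,0,-6.8,1]
    - [0,0,0,0,0,0,1]
    - [0,0,0,0,0,0,1]

```text
time_s: 19.62
ee_pos: [0.4639, 0.3293, 0.2951]
ee_rot: [-3.141, 0.0, 1.56]
force: [0.7, 0.4, -3.2]
gripper_width: 0.0228
```

```bash
python3 - <<'E'
from h import *
go((.4684,.3308,.182),(np.pi,0,1.697))
import pickle
print(status.get_obs()["ee_pos"],status.get_obs()["ee_rot"])
c=vision.calibration("wrist"); im=vision.snapshot("wrist"); a=vision.snapshot("scene")
pickle.dump(c,open("pics/w4.pkl","wb"))
m=np.zeros((600,640,3),np.uint8); m[:400]=im; m[400:,:]=cv2.resize(cv2.convertScaleAbs(a[150:250,170:490],alpha=1.5),(640,200),interpolation=3)
cv2.imwrite("pics/w4.png",m)
E
```

```text
shift mm [  1.6   4.6 113.1] rotvec deg [-0.04  0.02 -7.87]
[0.46385346 0.32934471 0.29507566] [-3.14088217e+00  3.91241942e-04  1.55965364e+00]
```

View pics/w4.png

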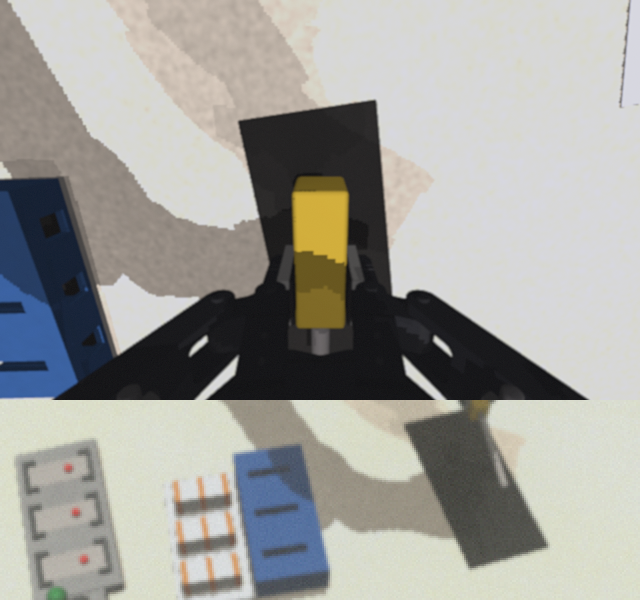

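All three cassettes are out on the apron. Now I'll lay the rod on the mat.

Request:
step_arm:
  plan:
    - [0,0,0,0,0,-4,1]
    - [0,0,0,0,0,-3.9,1]
    - [0.001,0.0045,0.03,0,0,0,1]
    - [0,0,0.03,0,0,0,1]
    - [0,0,0.025,0,0,0,1]
    - [0,0,0.012,0,0,0,1]
    - [0,0,0.008,0,0,0,1]
    - [0,0,0.006,0,0,0,1]
    - [0,0,0,0,0,0,1]
    - [0,0,0,0,0,0,1]

```text
time_s: 20.55
ee_pos: [0.4684, 0.3317, 0.1853]
ee_rot: [3.14, -0.001, 1.701]
force: [-0.6, -0.2, -3.4]
gripper_width: 0.023
```

Lower the last 3 mm, then release and lift.

Request:
step_arm:
  plan:
    - [0,0,0.002,0,0,0,1]
    - [0,0,0.0015,0,0,0,1]
    - [0,0,0,0,0,0,1]
    - [0,0,0,0,0,0,1]

```text
time_s: 20.88
ee_pos: [0.4684, 0.3316, 0.1816]
ee_rot: [3.14, -0.001, 1.701]
force: [-0.0, 0.2, 0.4]
gripper_width: 0.0224
```

Request:
step_arm:
  plan:
    - [0,0,0,0,0,0,-1]
    - [0,0,0,0,0,0,-1]
    - [0,0,0,0,0,0,-1]
    - [0,0,0,0,0,0,-1]
    - [0,0,0,0,0,0,-1]
    - [0,0,0,0,0,0,-1]
    - [0,0,-0.01,0,0,0,-1]
    - [0,0,-0.03,0,0,0,-1]
    - [0,0,-0.03,0,0,0,-1]
    - [0,0,-0.03,0,0,0,-1]

```text
time_s: 21.72
ee_pos: [0.4678, 0.3312, 0.2826]
ee_rot: [-3.141, 0.0, 1.702]
force: [0.6, -0.1, 0.6]
gripper_width: 0.0855
```

Request:
step_arm:
  plan:
    - [0,0,-0.03,0,0,0,-1]
    - [0,0,-0.03,0,0,6.9,-1]
    - [0,0,0,0,0,6.9,-1]
    - [0,0,0,0,0,6.9,-1]
    - [0,0,0,0,0,6.9,-1]
    - [0,0,0,0,0,6.9,-1]
    - [0,0,0,0,0,6.9,-1]
    - [0,0,0,0,0,6.9,-1]
    - [0,0,0,0,0,6.9,-1]
    - [0,0,0,0,0,6.9,-1]

```text
time_s: 22.55
ee_pos: [0.4678, 0.3313, 0.3418]
ee_rot: [-3.141, -0.0, 0.612]
force: [-0.8, -0.1, -0.1]
gripper_width: 0.0852
```

Request:
step_arm:
  plan:
    - [0,0,0,0,0,6.9,-1]
    - [0,0,0,0,0,6.9,-1]
    - [0,0,0,0,0,6.9,-1]
    - [0,0,0,0,0,6.9,-1]
    - [0,0,0,0,0,6.5,-1]
    - [0,0,0,0,0,0,-1]
    - [0,0,0,0,0,0,-1]

```text
time_s: 23.13
ee_pos: [0.4678, 0.3315, 0.3415]
ee_rot: [-3.141, -0.0, 0.026]
force: [0.1, -0.1, 0.3]
gripper_width: 0.0856
```

```bash
python3 - <<'E'
from h import *
go((.55,-.11,.36),(np.pi,0,0.02))
E
```

```text
shift mm [ 70.7 443.5 -18.7] rotvec deg [-0.02 -0.    0.33]
```

Request:
step_arm:
  plan:
    - [0.0028,0.0348,-0.0039,0,0,0,-1]
    - [0.0028,0.0348,-0.0039,0,0,0,-1]
    - [0.0028,0.0348,-0.0039,0,0,0,-1]
    - [0.0028,0.0348,-0.0039,0,0,0,-1]
    - [0.0028,0.0348,-0.0039,0,0,0,-1]
    - [0.0028,0.0348,-0.0039,0,0,0,-1]
    - [0.0028,0.0348,-0.0039,0,0,0,-1]
    - [0.0028,0.0348,-0.0039,0,0,0,-1]
    - [0.0028,0.0348,-0.0039,0,0,0,-1]
    - [0.0028,0.0348,-0.0039,0,0,0,-1]

```text
time_s: 23.97
ee_pos: [0.5036, -0.0177, 0.3806]
ee_rot: [-3.141, -0.0, 0.026]
force: [0.8, 0.4, 0.5]
gripper_width: 0.0851
```

Request:
step_arm:
  plan:
    - [0.0028,0.0348,-0.0039,0,0,0,-1]
    - [0.0028,0.0348,-0.0039,0,0,0,-1]
    - [0.0028,0.0348,-0.0039,0,0,0,-1]
    - [0.0028,0.0348,-0.0039,0,0,0,-1]
    - [0.0028,0.0348,-0.0039,0,0,0,-1]
    - [0,0,0,0,0,0,-1]
    - [0,0,0,0,0,0,-1]
    - [0,0,0,0,0,0,-1]

```text
time_s: 24.63
ee_pos: [0.5215, -0.1892, 0.3995]
ee_rot: [-3.14, 0.0, 0.024]
force: [-0.5, 0.8, -0.1]
gripper_width: 0.0854
```

```bash
python3 - <<'E'
from h import *
import pickle
print(status.get_obs()["ee_pos"],status.get_obs()["ee_rot"])
c=vision.calibration("wrist"); im=vision.snapshot("wrist")
pickle.dump(c,open("pics/w5.pkl","wb"))
m=np.zeros((600,800,3),np.uint8);m[:500]=cv2.resize(im,(800,500),interpolation=3)
a=vision.snapshot("scene"); m[500:,:320]=cv2.convertScaleAbs(a[150:250,170:490],alpha=1.5)
cv2.imwrite("pics/w5.png",m)
E
```

```text
[ 0.52149668 -0.18915827  0.39949029] [-3.14042174e+00  7.80076060e-05  2.40411033e-02]
```

View pics/w5.png

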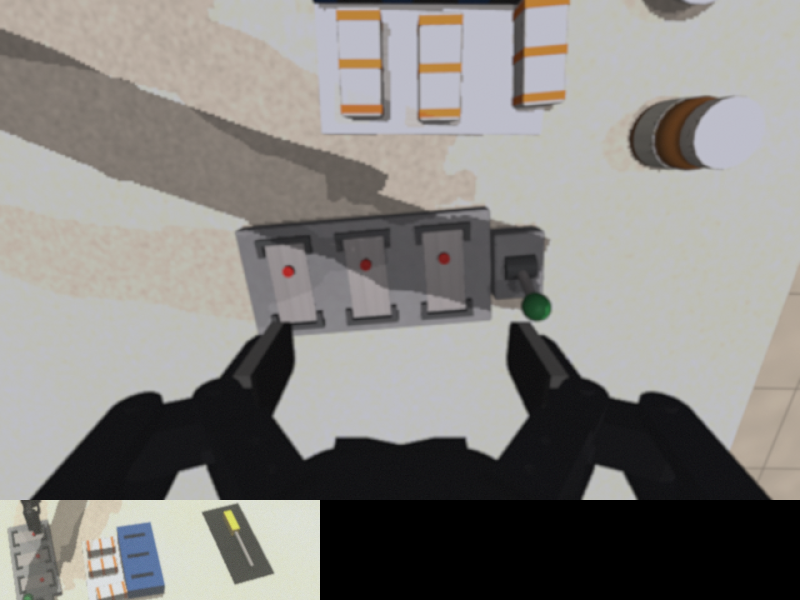

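View: cassette tops centred at about (361,63), (440,68) and (546,48) in this enlarged picture. c2 has been shifted and turned a little. Station pins at (288,271), (366,264) and (444,258); green ball at (537,307). The rod lies on the mat.

```bash
python3 - <<'E'
from h import *
import pickle
c=pickle.load(open("pics/w5.pkl","rb")); mm=lambda a:np.array(a)/1e3
K=[(-17,40,40),(17,40,40),(17,-40,40),(-17,-40,40),(0,0,40)]
for n,L,p in(("c0",K,[(337,10),(381,10),(383,115),(341,115),(361,63.5)]),("c1",K,[(418,15),(463,14),(460,120),(418,120),(440,68)]),
 ("c2",K,[(524,0),(570,-3),(565,102),(521,106),(546.5,48)]),
 ("station",[(-125,60,20),(125,60,20),(125,-60,20),(-125,-60,20),(-78,15,26),(0,15,26),(78,15,26)],[(238,232),(488,208),(490,319),(258,335),(288,271),(366,264),(444,258)])):
    r=fit(mm(L),[(c,np.array(p)/1.25)]); print(n,np.round(r[0],4),np.round(r[1],2))
    if n=="station": print(place(r[0],[(-.078,0,.02),(0,0,.02),(.078,0,.02),(.152,0,.022)]))
print(pix2z([(537/1.25,307/1.25)],.06,c))
E
```

```text
c0 [ 0.4859 -0.055   0.0232] 1.28
c1 [ 0.5501 -0.057   0.0418] 1.03
c2 [ 0.6341 -0.0422  0.1114] 2.14
station [ 0.4893 -0.2464  0.1113] 1.34
[[ 0.41180948 -0.25507951  0.02      ]
 [ 0.48932671 -0.24641476  0.02      ]
 [ 0.56684395 -0.23775002  0.02      ]
 [ 0.64038595 -0.22952962  0.022     ]]
[[ 0.64970438 -0.25736727  0.06      ]]
```

```bash
python3 - <<'E'
from h import *
go((.634,-.046,.34),(np.pi,0,0.11))
E
```

```text
shift mm [ 115.9 -138.9   59.6] rotvec deg [-0.09  0.02 -4.82]
```

Request:
step_arm:
  plan:
    - [0.0193,-0.0231,0.01,0,0,0,-1]
    - [0.0193,-0.0231,0.01,0,0,0,-1]
    - [0.0193,-0.0231,0.01,0,0,0,-1]
    - [0.0193,-0.0231,0.01,0,0,0,-1]
    - [0.0193,-0.0231,0.01,0,0,0,-1]
    - [0.0193,-0.0231,0.01,0,0,0,-1]
    - [0,0,0,0,0,-4.8,-0.2]
    - [0,0,0,0,0,0,-0.2]
    - [0,0,0,0,0,0,-0.2]
    - [0,0,0,0,0,0,-0.2]

```text
time_s: 25.57
ee_pos: [0.6338, -0.0491, 0.3398]
ee_rot: [3.141, 0.001, 0.104]
force: [-0.4, -0.2, 0.1]
gripper_width: 0.0511
```

```bash
cat >> h.py <<'E'
def blobs(im,kind,amin=12):
    h=cv2.cvtColor(im,cv2.COLOR_BGR2HSV)
    if kind=="orange": m=cv2.inRange(h,(8,110,60),(24,255,255))
    if kind=="red": m=cv2.inRange(h,(0,130,40),(6,255,255))|cv2.inRange(h,(172,130,40),(180,255,255))
    n,l,s,ct=cv2.connectedComponentsWithStats(m); return [(ct[i].round(1).tolist(),s[i].tolist()) for i in range(1,n) if s[i,4]>=amin],m
E
python3 - <<'E'
from h import *
import pickle
print(status.get_obs()["ee_pos"],status.get_obs()["ee_rot"],status.get_obs()["gripper_width"])
c=vision.calibration("wrist"); im=vision.snapshot("wrist")
pickle.dump(c,open("pics/w6.pkl","wb"))
for b in blobs(im,"orange")[0]: print(b)
cv2.imwrite("pics/w6.png",cv2.resize(im,(800,500),interpolation=3))
E
```

```text
[ 0.63381222 -0.04912042  0.33976356] [3.14076878e+00 5.91205156e-04 1.03796942e-01] 0.051120303855004344
([167.7, 149.2], [142, 144, 52, 11, 347])
([321.3, 151.9], [303, 148, 38, 8, 259])
([234.6, 158.3], [213, 153, 44, 11, 282])
([169.5, 184.9], [145, 177, 51, 14, 322])
([321.6, 188.3], [304, 185, 36, 7, 213])
([235.4, 193.7], [215, 186, 42, 13, 262])
([171.7, 218.3], [149, 209, 48, 15, 281])
([235.5, 226.7], [216, 217, 41, 15, 234])
([321.5, 221.5], [305, 219, 34, 6, 204])
([436.3, 248.5], [416, 233, 57, 48, 937])
```

View pics/w6.png

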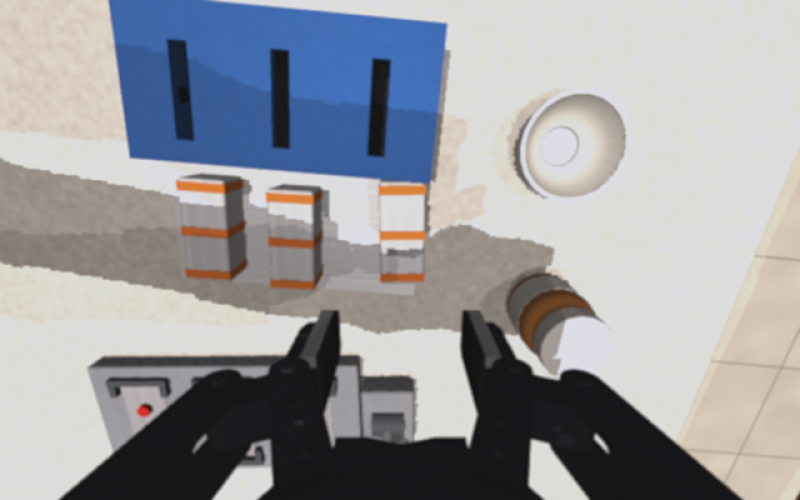

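```bash
python3 - <<'E'
from h import *
import pickle
c=pickle.load(open("pics/w6.pkl","rb"))
P=pix2z([(321.3,151.9),(321.6,188.3),(321.5,221.5)],.040,c); print(P.round(4)); d=P[0]-P[2]; print("yaw",np.arctan2(-d[0],d[1]), "len",np.linalg.norm(d))
# corners of c1, c0 top faces (px in x1.25)
K=np.array([(-17,40,40),(17,40,40),(17,-40,40),(-17,-40,40)])/1e3
for n,p in(("c2",[(379,184),(425,183),(423,283),(382,283)]),("c1",[(266,191),(320,191),(320,287),(271,290)])):
    print(n,fit(K,[(c,np.array(p)/1.25)]))
go((P[1][0],P[1][1],.185),(np.pi,0,.105))
E
```

```text
[[ 0.6302 -0.008   0.04  ]
 [ 0.6341 -0.0421  0.04  ]
 [ 0.6375 -0.0756  0.04  ]]
yaw 0.10845984029901827 len 0.06802070073453256
c2 (array([ 0.63431898, -0.04236716,  0.11183595]), np.float64(0.9069004854108974))
c1 (array([ 0.55280524, -0.05638994,  0.0746186 ]), np.float64(2.582897745229109))
shift mm [  1.   -7.4 154.9] rotvec deg [ 0.05  0.01 -0.09]
```

Request:
step_arm:
  plan:
    - [0.001,-0.007,0.03,0,0,-0.2,-0.2]
    - [0,0,0.03,0,0,0,-0.2]
    - [0,0,0.03,0,0,0,-0.2]
    - [0,0,0.03,0,0,0,-0.2]
    - [0,0,0.02,0,0,0,-0.2]
    - [0,0,0.01,0,0,0,-0.2]
    - [0,0,0.004,0,0,0,-0.2]
    - [0,0,0,0,0,0,-0.2]
    - [0,0,0,0,0,0,-0.2]

```text
time_s: 26.37
ee_pos: [0.6353, -0.0418, 0.1868]
ee_rot: [3.141, -0.002, 0.109]
force: [0.3, -0.0, 1.3]
gripper_width: 0.0517
```

Request:
step_arm:
  plan:
    - [0,0,0,0,0,0,1]
    - [0,0,0,0,0,0,1]
    - [0,0,0,0,0,0,1]
    - [0,0,0,0,0,0,1]
    - [0,0,0,0,0,0,1]
    - [0,0,0,0,0,0,1]
    - [0,0,0,0,0,0,1]
  squeeze: 60

```text
time_s: 26.95
ee_pos: [0.6353, -0.0416, 0.1873]
ee_rot: [3.141, -0.003, 0.109]
force: [0.5, 0.6, 6.3]
gripper_width: 0.0329
```

Request:
step_arm:
  plan:
    - [0,0,-0.01,0,0,0,1]
    - [0,0,-0.02,0,0,0,1]
    - [0,0,-0.03,0,0,0,1]
    - [0,0,-0.03,0,0,0,1]
    - [0,0,-0.03,0,0,0,1]
    - [0,0,0,0,0,0,1]
    - [0,0,0,0,0,0,1]

```text
time_s: 27.53
ee_pos: [0.6352, -0.0413, 0.308]
ee_rot: [3.141, -0.004, 0.11]
force: [-0.8, 1.0, -2.1]
gripper_width: 0.033
```

```bash
python3 - <<'E'
from h import *
print(status.get_obs()["force"]); go((.5668,-.2378,.30),(np.pi,0,.110))
E
```

```text
[-0.80330682  0.95127065 -2.14430335]
shift mm [-89.5 187.8   7.7] rotvec deg [ 0.02 -0.26 -0.03]
```

Request:
step_arm:
  plan:
    - [-0.0224,0.032,0,0,0,0,1]
    - [-0.0224,0.032,0,0,0,0,1]
    - [-0.0224,0.032,0,0,0,0,1]
    - [-0.0224,0.032,0,0,0,0,1]
    - [0,0,0,0,0,0,1]
    - [0,0,0,0,0,0,1]
    - [0,0,0,0,0,0,1]

```text
time_s: 28.12
ee_pos: [0.5592, -0.1781, 0.3045]
ee_rot: [-3.14, 0.002, 0.109]
force: [0.3, 0.7, -2.8]
gripper_width: 0.0334
```

```bash
python3 - <<'E'
from h import *
import pickle
print(status.get_obs()["ee_pos"],status.get_obs()["ee_rot"],status.get_obs()["gripper_width"])
c=vision.calibration("wrist"); im=vision.snapshot("wrist")
pickle.dump(c,open("pics/w7.pkl","wb"))
for b in blobs(im,"red",8)[0]: print(b, pix2z([b[0]],.024,c).round(4))
for b in blobs(im,"orange")[0]: print(b)
cv2.imwrite("pics/w7.png",cv2.resize(im,(800,500),interpolation=3))
E
```

```text
[ 0.5591676  -0.17805817  0.30448612] [-3.13993020e+00  1.62126597e-03  1.09096502e-01] 0.033383460789193645
([238.8, 248.9], [233, 243, 12, 12, 108]) [[ 0.4874 -0.2324  0.024 ]]
([156.1, 249.1], [150, 244, 13, 11, 115]) [[ 0.4098 -0.2413  0.024 ]]
([239.4, 32.8], [212, 25, 56, 22, 554])
([327.4, 45.5], [304, 39, 48, 14, 452])
([239.6, 84.1], [213, 78, 54, 15, 478])
([324.2, 96.1], [302, 91, 46, 12, 397])
([581.6, 139.5], [556, 106, 73, 76, 2284])
([537.6, 121.0], [532, 113, 14, 18, 27])
([320.4, 219.1], [279, 211, 83, 17, 1225])
([319.8, 288.6], [284, 282, 73, 14, 893])
([320.0, 347.7], [286, 342, 69, 14, 663])
```

View pics/w7.png

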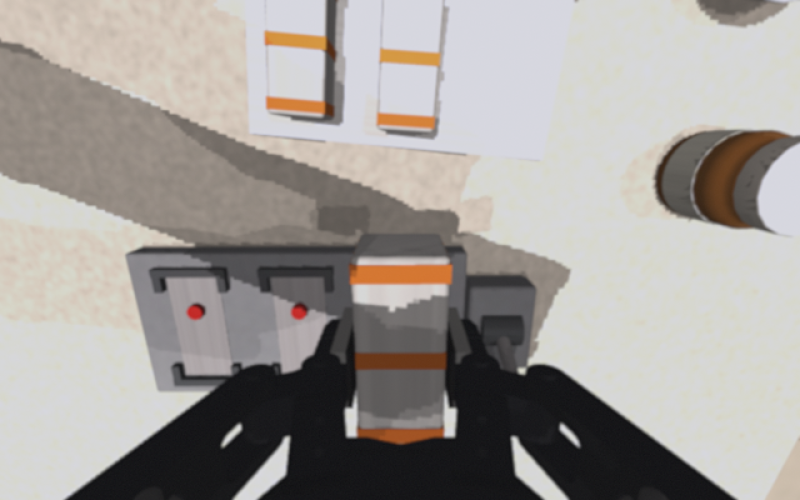

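```bash
python3 - <<'E'
from h import *
import pickle
c=pickle.load(open("pics/w7.pkl","rb"))
o=np.array([0.5591676,-0.17805817]);P=pix2z([(320.4,219.1),(319.8,288.6),(320.,347.7)],.1572,c); print((P[:,:2]-o).round(4)); d=P[0]-P[2]; print("yaw",np.arctan2(-d[0],d[1]),np.linalg.norm(d))
go((.5667,-.2382,.22),(np.pi,0,.112))
E
```

```text
[[-0.004   0.0338]
 [-0.0005 -0.0003]
 [ 0.0033 -0.034 ]]
yaw 0.10699188073515566 0.06819961843478123
shift mm [ 0.2 61.8 84.5] rotvec deg [-0.12  0.05 -0.05]
```

Request:
step_arm:
  plan:
    - [0,0.0206,0.02,0,0,0,1]
    - [0,0.0206,0.02,0,0,0,1]
    - [0,0.0206,0.02,0,0,0,1]
    - [0,0,0.018,0,0,-0.2,1]
    - [0,0,0,0,0,0,1]
    - [0,0,0,0,0,0,1]
    - [0,0,0,0,0,0,1]

```text
time_s: 28.75
ee_pos: [0.5673, -0.2377, 0.228]
ee_rot: [-3.14, -0.001, 0.116]
force: [0.0, 0.2, -1.2]
gripper_width: 0.0328
```

```bash
python3 - <<'E'
from h import *
go((.5667,-.2382,.2015),(np.pi,0,.112))
E
```

```text
shift mm [-0.7  0.5 26.5] rotvec deg [-0.08 -0.07  0.23]
```

Request:
step_arm:
  plan:
    - [-0.0006,0.0005,0.008,0,0,0.2,1]
    - [0,0,0.006,0,0,0,1]
    - [0,0,0.004,0,0,0,1]
    - [0,0,0.003,0,0,0,1]
    - [0,0,0.0025,0,0,0,1]
    - [0,0,0.002,0,0,0,1]
    - [0,0,0.001,0,0,0,1]
    - [0,0,0,0,0,0,1]
    - [0,0,0,0,0,0,1]

```text
time_s: 29.5
ee_pos: [0.5657, -0.2402, 0.2014]
ee_rot: [-3.141, 0.0, 0.109]
force: [-1.6, 1.2, 3.6]
gripper_width: 0.0329
```

Seated at z 0.2014, with the floor force just rising. Release partly and lift.

Request:
step_arm:
  plan:
    - [0,0,0,0,0,0,-0.2]
    - [0,0,0,0,0,0,-0.2]
    - [0,0,0,0,0,0,-0.2]
    - [0,0,0,0,0,0,-0.2]
    - [0,0,-0.01,0,0,0,-0.2]
    - [0,0,-0.03,0,0,0,-0.2]
    - [0,0,-0.03,0,0,0,-0.2]
    - [0,0,-0.03,0,0,0,-0.2]
    - [0,0,-0.02,0,0,0,-0.2]
    - [0,0,0,0,0,0,-0.2]

```text
time_s: 30.33
ee_pos: [0.5673, -0.2411, 0.3265]
ee_rot: [3.137, -0.009, 0.109]
force: [0.4, -0.6, -0.1]
gripper_width: 0.0511
```

```bash
python3 - <<'E'
from h import *
print(status.get_obs()["gripper_width"]);go((.5505,-.063,.32),(np.pi,0,.045))
E
```

```text
0.05105505369523306
shift mm [   2.6 -178.9    5.7] rotvec deg [ 0.23 -0.51  3.67]
```

Request:
step_arm:
  plan:
    - [0.0004,-0.03,0.001,0,0,0,-0.2]
    - [0.0004,-0.03,0.001,0,0,0,-0.2]
    - [0.0004,-0.03,0.001,0,0,0,-0.2]
    - [0.0004,-0.03,0.001,0,0,0,-0.2]
    - [0.0004,-0.03,0.001,0,0,0,-0.2]
    - [0.0004,-0.029,0.001,0,0,0,-0.2]
    - [0,0,0,0,0,3.6,-0.2]
    - [0,0,0,0,0,0,-0.2]
    - [0,0,0,0,0,0,-0.2]
    - [0,0,0,0,0,0,-0.2]

```text
time_s: 31.17
ee_pos: [0.5486, -0.0636, 0.315]
ee_rot: [3.14, -0.0, 0.046]
force: [-0.4, -0.2, 0.2]
gripper_width: 0.0511
```

```bash
cat >> h.py <<'E'
def bands(z):
    c=vision.calibration("wrist"); im=vision.snapshot("wrist"); o=status.get_obs(); print(np.round(o["ee_pos"],4),np.round(o["ee_rot"],4),o["gripper_width"])
    for b in blobs(im,"orange")[0]: print(b, pix2z([b[0]],z,c).round(4)[0])
    return c,im
E
python3 - <<'E'
from h import *
c,im=bands(.04); cv2.imwrite("pics/w8.png",im)
E
```

```text
[ 0.5486 -0.0637  0.315 ] [ 3.1406e+00 -1.0000e-04  4.5300e-02] 0.05148120635419033
([247.9, 150.4], [225, 144, 47, 12, 344]) [ 0.4865 -0.0207  0.04  ]
([323.2, 156.0], [303, 153, 42, 8, 292]) [ 0.549  -0.0224  0.04  ]
([249.7, 189.9], [227, 182, 46, 13, 323]) [ 0.4871 -0.0545  0.04  ]
([322.4, 195.3], [303, 192, 41, 8, 265]) [ 0.55   -0.0564  0.04  ]
([510.5, 223.1], [500, 213, 27, 27, 74]) [ 0.7194 -0.0745  0.04  ]
([250.6, 226.7], [230, 216, 43, 15, 283]) [ 0.487  -0.0888  0.04  ]
([546.5, 247.3], [522, 225, 68, 59, 1641]) [ 0.7584 -0.0966  0.04  ]
([323.1, 231.8], [304, 229, 38, 7, 252]) [ 0.5523 -0.0907  0.04  ]
([328.2, 347.6], [310, 344, 36, 8, 186]) [ 0.564  -0.2206  0.04  ]
```

Request:
step_arm:
  plan:
    - [0.002,-0.007,0.03,0,0,-0.2,-0.12]
    - [0,0,0.03,0,0,0,-0.12]
    - [0,0,0.03,0,0,0,-0.12]
    - [0,0,0.02,0,0,0,-0.12]
    - [0,0,0.01,0,0,0,-0.12]
    - [0,0,0.008,0,0,0,-0.12]
    - [0,0,0,0,0,0,-0.12]
    - [0,0,0,0,0,0,-0.12]

```text
time_s: 31.88
ee_pos: [0.5506, -0.0556, 0.1875]
ee_rot: [3.141, -0.001, 0.05]
force: [-0.5, 0.8, 1.2]
gripper_width: 0.0478
```

Request:
step_arm:
  plan:
    - [0,0,0,0,0,0,1]
    - [0,0,0,0,0,0,1]
    - [0,0,0,0,0,0,1]
    - [0,0,0,0,0,0,1]
    - [0,0,0,0,0,0,1]
    - [0,0,0,0,0,0,1]
    - [0,0,0,0,0,0,1]

```text
time_s: 32.47
ee_pos: [0.5509, -0.0553, 0.1884]
ee_rot: [3.141, -0.003, 0.05]
force: [-0.1, -0.1, 6.8]
gripper_width: 0.0326
```

Request:
step_arm:
  plan:
    - [0,0,-0.01,0,0,0,1]
    - [0,0,-0.02,0,0,0,1]
    - [0,0,-0.03,0,0,0,1]
    - [0,0,-0.03,0,0,0,1]
    - [0,0,-0.03,0,0,0,1]
    - [0,0,0,0,0,-3.7,1]
    - [0,0,0,0,0,0,1]

```text
time_s: 33.05
ee_pos: [0.5506, -0.0552, 0.3094]
ee_rot: [3.141, -0.004, 0.116]
force: [-0.6, -1.0, -3.3]
gripper_width: 0.0329
```

```bash
python3 - <<'E'
from h import *
go((.4891,-.2473,.26),(np.pi,0,.112))
E
```

```text
shift mm [-83.6 183.7  49.1] rotvec deg [ 0.03 -0.23  0.25]
```

Request:
step_arm:
  plan:
    - [-0.0139,0.0304,0,0,0,0,1]
    - [-0.0139,0.0304,0,0,0,0,1]
    - [-0.0139,0.0304,0,0,0,0,1]
    - [-0.0139,0.0304,0,0,0,0,1]
    - [-0.0139,0.0304,0,0,0,0,1]
    - [-0.014,0.0304,0.015,0,0,0.2,1]
    - [0,0,0.035,0,0,0,1]
    - [0,0,0.03,0,0,0,1]
    - [0,0,0,0,0,0,1]
    - [0,0,0,0,0,0,1]

```text
time_s: 33.88
ee_pos: [0.4872, -0.245, 0.2255]
ee_rot: [-3.138, 0.005, 0.111]
force: [0.0, 0.6, -2.7]
gripper_width: 0.0329
```

```bash
python3 - <<'E'
from h import *
go((.4891,-.246,.2024),(np.pi,0,.112)); bands(.228-.1484)
E
```

```text
shift mm [ 1.9  1.2 23.1] rotvec deg [-0.18  0.28 -0.06]
[ 0.4882 -0.2452  0.227 ] [-3.1404e+00  1.3000e-03  1.1150e-01] 0.03289427121287525
([467.0, 208.6], [423, 189, 91, 29, 1076]) [ 0.5426 -0.1991  0.0796]
([319.8, 220.1], [280, 212, 81, 17, 1209]) [ 0.4823 -0.2111  0.0796]
([458.3, 267.7], [418, 241, 84, 36, 924]) [ 0.546  -0.2266  0.0796]
([320.0, 289.1], [284, 282, 73, 14, 937]) [ 0.4862 -0.2445  0.0796]
([414.8, 293.8], [412, 288, 8, 11, 48]) [ 0.5296 -0.242   0.0796]
([484.9, 320.6], [480, 318, 9, 7, 38]) [ 0.5656 -0.2527  0.0796]
([319.9, 347.6], [286, 342, 68, 14, 677]) [ 0.4898 -0.2775  0.0796]
```

Request:
step_arm:
  plan:
    - [0.001,0.0008,0.008,0,0,0,1]
    - [0,0,0.006,0,0,0,1]
    - [0,0,0.004,0,0,0,1]
    - [0,0,0.003,0,0,0,1]
    - [0,0,0.002,0,0,0,1]
    - [0,0,0.0015,0,0,0,1]
    - [0,0,0,0,0,0,1]
    - [0,0,0,0,0,0,1]

```text
time_s: 34.6
ee_pos: [0.4894, -0.2465, 0.2026]
ee_rot: [3.142, -0.0, 0.111]
force: [0.9, 0.1, -2.2]
gripper_width: 0.033
```

Request:
step_arm:
  plan:
    - [0,0,0.001,0,0,0,1]
    - [0,0,0,0,0,0,1]
    - [0,0,0,0,0,0,1]

```text
time_s: 34.85
ee_pos: [0.4893, -0.2465, 0.2024]
ee_rot: [3.141, -0.001, 0.111]
force: [-0.5, 0.6, 5.5]
gripper_width: 0.033
```

Request:
step_arm:
  plan:
    - [0,0,0,0,0,0,-0.2]
    - [0,0,0,0,0,0,-0.2]
    - [0,0,0,0,0,0,-0.2]
    - [0,0,0,0,0,0,-0.2]
    - [0,0,-0.01,0,0,0,-0.2]
    - [0,0,-0.03,0,0,0,-0.2]
    - [0,0,-0.03,0,0,0,-0.2]
    - [0,0,-0.03,0,0,0,-0.2]
    - [0,0,-0.02,0,0,0,-0.2]
    - [0,0,0,0,0,0,-0.2]

```text
time_s: 35.68
ee_pos: [0.4905, -0.2472, 0.3262]
ee_rot: [3.137, -0.007, 0.111]
force: [0.3, -0.0, 0.7]
gripper_width: 0.0512
```

```bash
python3 - <<'E'
from h import *
go((.487,-.061,.32),(np.pi,0,.02))
E
```

```text
shift mm [  17.1 -185.5    5.6] rotvec deg [ 0.22 -0.44  5.2 ]
```

Request:
step_arm:
  plan:
    - [0.0028,-0.031,0.001,0,0,0,-0.2]
    - [0.0028,-0.031,0.001,0,0,0,-0.2]
    - [0.0028,-0.031,0.001,0,0,0,-0.2]
    - [0.0028,-0.031,0.001,0,0,0,-0.2]
    - [0.0028,-0.031,0.001,0,0,0,-0.2]
    - [0.0028,-0.0305,0.001,0,0,0,-0.2]
    - [0,0,0,0,0,5.2,-0.2]
    - [0,0,0,0,0,0,-0.2]
    - [0,0,0,0,0,0,-0.2]
    - [0,0,0,0,0,0,-0.2]

```text
time_s: 36.52
ee_pos: [0.4853, -0.0615, 0.3155]
ee_rot: [3.141, 0.0, 0.02]
force: [0.6, 0.2, 0.5]
gripper_width: 0.0512
```

```bash
python3 - <<'E'
from h import *
c,im=bands(.04)
E
```

```text
[ 0.4853 -0.0617  0.3155] [3.1408e+00 1.0000e-04 1.9600e-02] 0.05107453848121755
([320.7, 156.8], [300, 153, 42, 8, 305]) [ 0.4846 -0.0211  0.04  ]
([320.1, 196.0], [301, 192, 39, 8, 271]) [ 0.4848 -0.0552  0.04  ]
([589.2, 211.2], [584, 210, 11, 4, 13]) [ 0.7234 -0.0642  0.04  ]
([572.8, 221.9], [565, 213, 19, 21, 75]) [ 0.7117 -0.0746  0.04  ]
([614.4, 248.9], [591, 222, 49, 61, 1766]) [ 0.7579 -0.1004  0.04  ]
([320.6, 232.0], [302, 229, 38, 7, 262]) [ 0.486  -0.0891  0.04  ]
([323.4, 353.4], [311, 351, 25, 5, 67]) [ 0.4919 -0.227   0.04  ]
```

Request:
step_arm:
  plan:
    - [0,-0.006,0.03,0,0,0,-0.2]
    - [0,0,0.03,0,0,0,-0.2]
    - [0,0,0.03,0,0,0,-0.2]
    - [0,0,0.02,0,0,0,-0.2]
    - [0,0,0.01,0,0,0,-0.2]
    - [0,0,0.008,0,0,0,-0.2]
    - [0,0,0,0,0,0,-0.2]
    - [0,0,0,0,0,0,-0.2]

```text
time_s: 37.23
ee_pos: [0.4855, -0.0548, 0.1879]
ee_rot: [3.141, -0.001, 0.02]
force: [-0.9, -0.5, 0.5]
gripper_width: 0.051
```

Request:
step_arm:
  plan:
    - [0,0,0,0,0,0,1]
    - [0,0,0,0,0,0,1]
    - [0,0,0,0,0,0,1]
    - [0,0,0,0,0,0,1]
    - [0,0,0,0,0,0,1]
    - [0,0,0,0,0,0,1]
    - [0,0,0,0,0,0,1]

```text
time_s: 37.82
ee_pos: [0.4856, -0.0545, 0.1888]
ee_rot: [3.141, -0.002, 0.02]
force: [0.4, -0.3, 6.4]
gripper_width: 0.0327
```

Request:
step_arm:
  plan:
    - [0,0,-0.01,0,0,0,1]
    - [0,0,-0.02,0,0,0,1]
    - [0,0,-0.03,0,0,0,1]
    - [0,0,-0.03,0,0,0,1]
    - [0,0,-0.03,0,0,0,1]
    - [0,0,0,0,0,-5.3,1]
    - [0,0,0,0,0,0,1]
    - [0,0,0,0,0,0,1]

```text
time_s: 38.48
ee_pos: [0.4849, -0.0543, 0.3081]
ee_rot: [-3.141, -0.0, 0.111]
force: [-0.5, 0.5, -2.4]
gripper_width: 0.0325
```

```bash
python3 - <<'E'
from h import *
go((.4115,-.2558,.225),(np.pi,0,.112))
E
```

```text
shift mm [-95.3 192.1  83. ] rotvec deg [-0.02 -0.02 -0.05]
```

Request:
step_arm:
  plan:
    - [-0.0136,0.0274,0,0,0,0,1]
    - [-0.0136,0.0274,0,0,0,0,1]
    - [-0.0136,0.0274,0,0,0,0,1]
    - [-0.0136,0.0274,0,0,0,0,1]
    - [-0.0136,0.0274,0,0,0,0,1]
    - [-0.0136,0.0274,0,0,0,0,1]
    - [-0.0136,0.0274,0.015,0,0,0,1]
    - [0,0,0.035,0,0,0,1]
    - [0,0,0.03,0,0,0,1]
    - [0,0,0,0,0,0,1]

```text
time_s: 39.32
ee_pos: [0.4102, -0.2551, 0.2224]
ee_rot: [-3.136, 0.009, 0.11]
force: [-0.3, 0.2, -2.7]
gripper_width: 0.0331
```

Request:
step_arm:
  plan:
    - [0,0,0,0,0,0,1]
    - [0,0,0,0,0,0,1]

```text
time_s: 39.48
ee_pos: [0.4125, -0.2552, 0.228]
ee_rot: [-3.141, 0.0, 0.113]
force: [0.4, -0.3, -1.9]
gripper_width: 0.0334
```

```bash
python3 - <<'E'
from h import *
go((.4115,-.256,.2028),(np.pi,0,.112)); bands(.228-.1484)
E
```

```text
shift mm [-1.1  0.7 25.2] rotvec deg [-0.02  0.01  0.06]
[ 0.4128 -0.2554  0.2286] [ 3.1409e+00 -1.4000e-03  1.1330e-01] 0.03285534590202397
([461.7, 200.8], [419, 183, 89, 27, 1050]) [ 0.467  -0.2071  0.0796]
([591.5, 201.8], [542, 185, 98, 27, 1163]) [ 0.5217 -0.2012  0.0796]
([320.0, 218.4], [280, 211, 81, 16, 1149]) [ 0.4084 -0.2217  0.0796]
([453.0, 259.2], [413, 234, 82, 35, 916]) [ 0.4702 -0.2344  0.0796]
([579.8, 259.1], [529, 235, 106, 36, 1113]) [ 0.5271 -0.2279  0.0796]
([320.1, 287.0], [284, 281, 73, 13, 945]) [ 0.4123 -0.2556  0.0796]
([412.2, 290.7], [408, 281, 11, 19, 85]) [ 0.4554 -0.2527  0.0796]
([565.0, 309.9], [520, 281, 95, 40, 900]) [ 0.5304 -0.2549  0.0796]
([476.8, 313.2], [468, 310, 16, 11, 97]) [ 0.4888 -0.2615  0.0796]
([319.5, 346.1], [286, 340, 68, 14, 757]) [ 0.4159 -0.2896  0.0796]
```

Request:
step_arm:
  plan:
    - [-0.0012,0.0007,0.008,0,0,0,1]
    - [0,0,0.006,0,0,0,1]
    - [0,0,0.004,0,0,0,1]
    - [0,0,0.003,0,0,0,1]
    - [0,0,0.002,0,0,0,1]
    - [0,0,0.002,0,0,0,1]
    - [0,0,0.001,0,0,0,1]
    - [0,0,0,0,0,0,1]
    - [0,0,0,0,0,0,1]

```text
time_s: 40.28
ee_pos: [0.4112, -0.2563, 0.2028]
ee_rot: [3.141, -0.001, 0.113]
force: [-0.5, 1.3, 13.1]
gripper_width: 0.0332
```

Seated. Release and lift, then look at the station to check.

Request:
step_arm:
  plan:
    - [0,0,0,0,0,0,-0.2]
    - [0,0,0,0,0,0,-0.2]
    - [0,0,0,0,0,0,-0.2]
    - [0,0,0,0,0,0,-0.2]
    - [0,0,-0.01,0,0,0,-0.2]
    - [0,0,-0.03,0,0,0,-0.2]
    - [0,0,-0.03,0,0,0,-0.2]
    - [0,0,-0.03,0,0,0,-0.2]
    - [0,0,-0.03,0,0,0,-0.2]
    - [0,0,-0.03,0,0,0,-0.2]

```text
time_s: 41.12
ee_pos: [0.4107, -0.2563, 0.3635]
ee_rot: [-3.142, 0.0, 0.113]
force: [1.5, 0.2, -0.7]
gripper_width: 0.0512
```

Request:
step_arm:
  plan:
    - [0.027,0,-0.005,0,0,0,1]
    - [0.027,0,-0.005,0,0,0,1]
    - [0.027,0,-0.005,0,0,0,1]
    - [0.027,0,-0.005,0,0,0,1]
    - [0.027,0,-0.005,0,0,0,1]
    - [0.01,0,0,0,0,0,1]
    - [0,0,0,0,0,0,1]
    - [0,0,0,0,0,0,1]

```text
time_s: 41.78
ee_pos: [0.5547, -0.2399, 0.3865]
ee_rot: [-3.141, 0.001, 0.114]
force: [-1.3, 0.7, -0.4]
gripper_width: 0.0001
```

```bash
python3 - <<'E'
from h import *
import pickle
c,im=bands(.054); pickle.dump(c,open("pics/w9.pkl","wb")); cv2.imwrite("pics/w9.png",cv2.resize(im,(800,500),interpolation=3))
go((.649,-.305,.231),(np.pi,0,.112))
E
```

```text
[ 0.5539 -0.2404  0.3863] [-3.1413e+00  2.4000e-03  1.1240e-01] 1.4542308912691726e-05
([536.4, 72.8], [522, 40, 42, 64, 1052]) [ 0.7448 -0.1056  0.054 ]
([185.0, 155.0], [163, 150, 45, 9, 267]) [ 0.4122 -0.222   0.054 ]
([257.8, 155.1], [239, 150, 39, 9, 238]) [ 0.4866 -0.2136  0.054 ]
([331.1, 156.5], [314, 154, 35, 6, 209]) [ 0.5615 -0.2064  0.054 ]
([189.3, 186.7], [168, 179, 43, 12, 242]) [ 0.4159 -0.2554  0.054 ]
([259.6, 187.3], [242, 181, 36, 10, 216]) [ 0.4902 -0.2475  0.054 ]
([330.5, 188.5], [315, 186, 32, 6, 189]) [ 0.5651 -0.2402  0.054 ]
([193.7, 216.8], [173, 207, 42, 14, 212]) [ 0.42   -0.2892  0.054 ]
([261.7, 217.1], [244, 210, 35, 11, 198]) [ 0.4942 -0.281   0.054 ]
([329.8, 218.7], [314, 216, 33, 6, 180]) [ 0.5686 -0.2743  0.054 ]
shift mm [ 87.6  74.9 155.1] rotvec deg [-0.02  0.14  0.02]
```

View pics/w9.png

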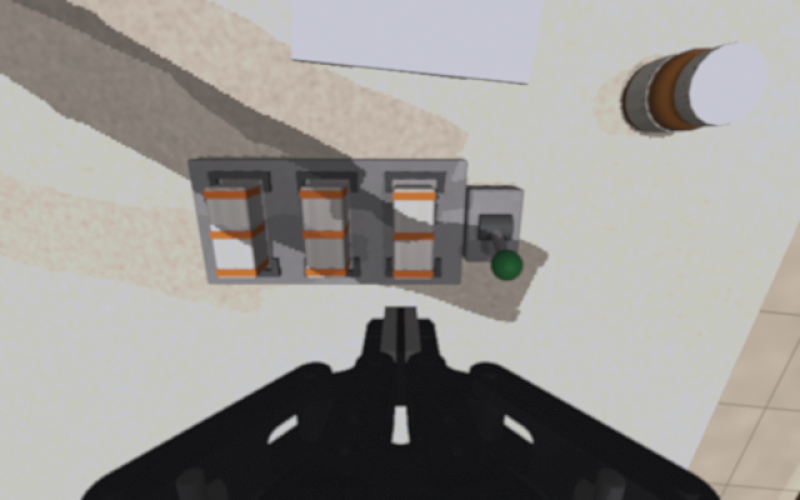

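All three cassettes lie square inside their nests' stops, and the ball is at (506,265). Now the lever.

Request:
step_arm:
  plan:
    - [0.029,0.026,0,0,0,0,1]
    - [0.029,0.026,0,0,0,0,1]
    - [0.0296,0.026,0,0,0,0,1]
    - [0,0,0.03,0,0,0,1]
    - [0,0,0.03,0,0,0,1]
    - [0,0,0.03,0,0,0,1]
    - [0,0,0.03,0,0,0,1]
    - [0,0,0.025,0,0,0,1]
    - [0,0,0.01,0,0,0,1]
    - [0,0,0,0,0,0,1]

```text
time_s: 42.67
ee_pos: [0.6487, -0.3078, 0.2284]
ee_rot: [-3.139, 0.007, 0.112]
force: [-0.8, 0.4, -0.0]
gripper_width: 0.0001
```

Request:
step_arm:
  plan:
    - [0,-0.01,0,0,0,0,1]
    - [0,-0.01,0,0,0,0,1]
    - [0,-0.01,0,0,0,0,1]
    - [0,-0.01,0,0,0,0,1]
    - [0,-0.008,0,0,0,0,1]
    - [0,-0.008,0,0,0,0,1]
    - [0,-0.006,0,0,0,0,1]
    - [0,-0.006,0,0,0,0,1]

```text
time_s: 43.33
ee_pos: [0.6435, -0.2393, 0.2317]
ee_rot: [-3.142, -0.0, 0.113]
force: [0.3, -1.3, 1.2]
gripper_width: 0.0001
```

Request:
step_arm:
  plan:
    - [0,-0.004,0,0,0,0,1]
    - [0,-0.004,0,0,0,0,1]
    - [0,-0.003,0,0,0,0,1]
    - [0,-0.002,0,0,0,0,1]

```text
time_s: 43.67
ee_pos: [0.6418, -0.2278, 0.2311]
ee_rot: [3.14, 0.0, 0.113]
force: [1.8, -4.8, -3.7]
gripper_width: -0.0001
```

Request:
step_arm:
  plan:
    - [0,-0.002,0,0,0,0,1]
    - [0,-0.002,0,0,0,0,1]
    - [0,0,0,0,0,0,1]

```text
time_s: 43.92
ee_pos: [0.6414, -0.2269, 0.2312]
ee_rot: [3.136, -0.001, 0.111]
force: [3.0, -7.6, -5.3]
gripper_width: 0.0001
```

The lever is at its hard stop. One more nudge, then back off, rise and check.

Request:
step_arm:
  plan:
    - [0,-0.003,0,0,0,0,1]
    - [0,0,0,0,0,0,1]
    - [0,0.02,0,0,0,0,1]
    - [0,0.03,0,0,0,0,1]
    - [0,0.01,-0.02,0,0,0,1]
    - [0,0,-0.03,0,0,0,1]
    - [0,0,-0.03,0,0,0,1]
    - [0,0,-0.03,0,0,0,1]
    - [-0.02,0,-0.03,0,0,0,1]
    - [-0.02,0,-0.02,0,0,0,1]

```text
time_s: 44.75
ee_pos: [0.6089, -0.2834, 0.3942]
ee_rot: [-3.142, -0.004, 0.115]
force: [0.2, -0.6, -0.1]
gripper_width: -0.0002
```

Request:
step_arm:
  plan:
    - [-0.03,0,0,0,0,0,-1]
    - [-0.03,0,0,0,0,0,-1]
    - [0,0,0,0,0,0,-1]
    - [0,0,0,0,0,0,-1]
    - [0,0,0,0,0,0,-1]

```text
time_s: 45.17
ee_pos: [0.5491, -0.2907, 0.3916]
ee_rot: [-3.141, -0.001, 0.113]
force: [0.4, -0.7, -0.4]
gripper_width: 0.0606
```

```bash
python3 - <<'E'
from h import *
c,im=bands(.054)
m=np.zeros((600,800,3),np.uint8);m[:400,:640]=im
a=vision.snapshot("scene"); m[400:,:640]=cv2.resize(cv2.convertScaleAbs(a[150:250,170:490],alpha=1.5),(640,200),interpolation=3)
cv2.imwrite("pics/w10.png",m)
E
```

```text
[ 0.5496 -0.2906  0.3915] [-3.1408e+00 -1.5000e-03  1.1400e-01] 0.06766169237976372
([555.0, 25.9], [541, 0, 43, 50, 952]) [ 0.7476 -0.1145  0.054 ]
([190.1, 104.2], [168, 101, 47, 8, 308]) [ 0.4115 -0.2221  0.054 ]
([265.7, 104.2], [247, 101, 39, 7, 255]) [ 0.4861 -0.2137  0.054 ]
([342.6, 105.5], [325, 102, 36, 7, 217]) [ 0.5621 -0.2062  0.054 ]
([194.8, 139.2], [173, 135, 44, 8, 264]) [ 0.4156 -0.256   0.054 ]
([268.5, 138.9], [250, 135, 37, 8, 235]) [ 0.4909 -0.2471  0.054 ]
([341.5, 140.5], [325, 138, 34, 6, 204]) [ 0.5656 -0.2402  0.054 ]
([199.7, 171.3], [178, 165, 43, 10, 220]) [ 0.4203 -0.2891  0.054 ]
([269.2, 171.4], [252, 166, 36, 10, 209]) [ 0.4937 -0.2809  0.054 ]
([340.5, 172.9], [324, 170, 34, 7, 186]) [ 0.5691 -0.2739  0.054 ]
```

View pics/w10.png

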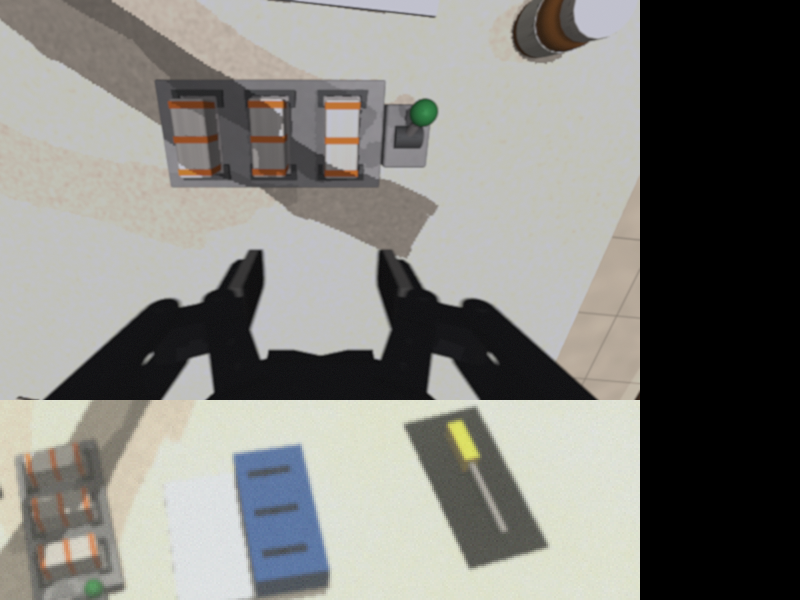

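The lever is over with its ball at (424,112). The cassettes are seated, the pockets are empty, and the rod lies lengthwise on the mat. One numeric check of the lever angle, then I'll hand in.

```bash
python3 - <<'E'
from h import *
import pickle
c=vision.calibration("wrist")
for cc,p in((pickle.load(open("pics/w9.pkl","rb")),(506/1.25,265/1.25)),(c,(424,112))):
    b=pix2z([p],.07,cc)[0]-[.6405,-.2297,0]; y=-b[0]*np.sin(.112)+b[1]*np.cos(.112); print("ball station y",y,"angle",np.arcsin(y/.055))
E
```

```text
ball station y -0.022686026307184665 angle -0.42516731408688035
ball station y 0.026473819343159052 angle 0.5021852958721997
```

```bash
python3 -c "
from rig import manip; print(manip.sign_off())"
```

```text
the job is handed in; nothing more can be done
None
```

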